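# Lay out a drive-repair order on the stockroom bench

## Task

Lay the customer's order out for collection: stand the small loose brown carton in the middle of the yellow mat with its long side along the mat's long side, and the small blue carton squarely on top of it, lined up the same way; set the black pulley, brass hub up, midway between the two red bookends, in the centre of their dark grey base; and lay the large bearing centred on the white spot of the green mat, to the right of the orange bin. Leave the small bearing, which is not part of the order, where it lies.

Things in the scene. Friction and masses are not known exactly. Their poses are not given: they have to be found in the camera images.
- brown_carton_mid (a point): centre of the small brown cardboard carton with two white straps and a red-and-white label, loose; sizes in mm: 64 (its x) by 100 (its y) by 45 high; this point is at its centre, 22.5 above its underside; z up. Starts on the bench, its x within about 20 degrees of world x. About 0.45 kg
- blue_carton_mid (a point): centre of the small blue carton with two white straps, loose; sizes in mm: 60 (its x) by 80 (its y) by 40 high; this point is at its centre, 20 above its underside; z up. Starts on the bench, its x within about 20 degrees of world x. About 0.32 kg
- pulley_mid (a point): centre of the black belt pulley, loose, lying flat; sizes in mm: a disc 60 across and 24 high with a V groove round its edge, rims at 0 to 6 and 18 to 24 above its underside, and a raised brass hub 28 across on top, 28 high in all; this point is on its axis, 14 above its underside; z up. About 0.22 kg
- big_bearing_mid (a point): centre of the large steel ball bearing, loose, lying flat; sizes in mm: a ring 52 outside, 25 bore, 15 high, with a dark shield ring on top; this point is on its axis, 7.5 above its underside; z up. About 0.13 kg
- small_bearing_mid (a point): centre of the small steel ball bearing, loose, lying flat; sizes in mm: a ring 34 outside, 15 bore, 11 high; this point is on its axis, 5.5 above its underside. Not part of the order: to be left where it lies
- yellow_top (a point): centre of the top face of the plain yellow mat, fixed; sizes in mm: 95 (its x) by 130 (its y, the long side) and 3 thick; z up, top face 3 above the bench. Its y lies within about 17 degrees of world y
- between_bookends (a point): centre of the top face of the dark grey base plate, fixed; sizes in mm: 100 (its x) by 172 (its y) and 4 thick, top face 4 above the bench, with an upright red bookend at either end of its y: each 90 long (along x), 6 thick, its top 49 above the bench; 158 clear between them. This point is midway between them. Its y lies within about 17 degrees of world y
- white_spot (a point): centre of the round white spot, 68 across, on the top face of the green mat, fixed; sizes in mm: 95 (its x) by 160 (its y) and 3 thick, top face 3 above the bench. A small orange bin of nuts is fixed on the same mat, to the left seen from the robot: 60 (x) by 50 (y) by 40 high, its centre 90 from this point along this point's +y, its nearer wall 65 from it. Its y lies within about 17 degrees of world y
There are look-alikes about, which are no part of the job. There is more than one size of the part that bears pulley_mid; the job needs the largest.

How it is judged:
By the outcome, as a careful person would: the job done as asked, in the order asked, and still so for the second after the job is handed in, with the robot touching nothing.
It also fails if it takes over 99 s, if anything falls off the work surface, if the arm or the gripper's body presses on something with over 40 N, if the wrist force passes 120 N, or if a joint passes its speed limit or range.

## Robot

A 6-joint arm with a two-finger parallel gripper is mounted at the origin on the work surface. World frame = base frame: x ahead of the robot, y to its left, z up, the work surface at z = 0. Lengths are in m, angles in degrees, forces in N, time in s.
With the tool pointing down it reaches from about 0.35 to 0.875 m from the base axis. Payload 4.2 kg.
Tool frame: the origin (TCP) lies on the centre line of the jaws, within the pads' length; the fingertips stand 8 mm ahead of it and the grasp point (between the pads) lies 11 mm behind it; z points along the fingers, y is the direction in which the jaws open and shut (so a half turn about z gives the same grasp; the last joint's range is limited). The gripper opens to 87 mm and grips with 3 to 60 N. Pads are 19 mm wide; open, the fingers measure 117 mm over their backs; the gripper's body (75 mm by 190 mm) begins 51 mm behind the grasp point.
Start: joints at [-56.517, 22.042, 0.453, 0, -68.411, -14.817], TCP at [0.2, -0.592, 0.206] pointing down, gripper open.
Joint ranges: [-179.83, 179.83], [-69.29, 118.12], [-61.27, 80.66], [-181.25, 117.63], [-171.15, -9.14], [-177.46, 177.46]. Speed limits (degrees/s): [159.86, 159.86, 180, 180, 180, 180].

## Interface

Orientations are given as a 3x3 rotation matrix whose columns are the frame's x, y, z axes.
In Python, from station import sense, capture, finish_job, recognise gives the robot as it stands.
- The arm moves only by the tool apply_moves, never from a script. Its argument "plan" is a list that holds one entry, the list of rows, each a list of 7 numbers: the opening in per cent of the stroke, from 0 (shut) to 100 (fully open), then the shift along the world's x, y, z in units of 25 mm (1.0 is 25 mm), then the turn, a rotation vector about the world's x, y, z in rad. A call has 1 to 12 rows; each row shifts and turns the pose as measured when the row begins; what a row does not reach is not made up. A row lasts 1/12 s, in which the tool goes at most 41.7 mm and 7.16 degrees, less where a joint would pass 70% of its speed; a pose out of reach is approached as far as the arm can. A call is refused whole if a number of a shift passes 1 or a number of a turn 0.125, either way. A call with a gripper value outside its range is refused whole. The fingers move at their own pace and stop on an object; the grip force is fixed at half the most. Time passes only in rows, so rows that do not move let the fingers close. It gives the time, the measured TCP pose, the force and the opening at its end, in the units of the state.
- sense(): the state, without advancing time (a new reading comes with each control period).
- capture(name): name is "scene" or "top" or "wrist"; returns a dict with "pixels" (384x512x3 uint8, red, green, blue), "depth" (384x512 float32, m along the optical axis (not along the pixel's ray), 0 where there is no reading), "mtx" (3x3 intrinsics, pixels), "R" (3x3) and "t" (3): a world point X has camera coordinates R X + t; the wrist camera has in their place "mount" (4x4, takes a point from camera to tool coordinates, whose origin is the TCP and whose axes are the flange's). Camera axes: x right, y down, z forward; pixel columns grow to the right and rows downward; lengths in m; the calibration is good to about 2 mm. A picture is of the moment at which its call begins: read the wrist's pose just before it.
- finish_job(): hands the job in, once; it reports no verdict.
Trained networks look in a picture, given as the dict that the camera call returned (one of the last four; its "shot" number tells which), for a name from the list of things; names that differ only in an ending like _2 or _b are one class to them, and where a whole thing is asked for, a point or a joint stands for the part that bears it (a point fixed in the world has none). Each returns a list of dicts, best first, with "score" (0 to 1); they miss things now and then, are a little off and sometimes report something else, mostly with a low value. They report only what shows in the picture. A call takes as long as a camera call. They do not tell look-alikes from the thing itself.
- recognise(label, picture): "at" ([x, y, z] in m, in the coordinates of the camera as it stood for that picture, good to about 4 mm: the middle of the surface that is visible of it).
The state is a dict: "time_s": time; "joints": joint angles; "joint_velocities": joint speeds; "effort": joint torques, N m; "tcp_pos": TCP position; "ee_rot": TCP orientation; "wrist_force": force on the tool from outside, world axes, zero at the start; "moment": the same for the moment, N m; "gripper_width": opening from 0.0 (shut) to 1.0 (fully open).
Only numpy, scipy, OpenCV 4.12 (cv2) and the standard library are available. Lean on these libraries where they do the work, as an engineer would, in place of code of your own. Each camera call takes 0.05 s, during which the arm holds its last target.

## Working session

There is one attempt and no reset: what is moved stays moved. The work goes in short steps, Python scripts to look and compute and a tool call to move; the robot and the scene stay as the last step left them, time stands still between calls to the robot, and variables do not carry over. Pictures are saved under pics/ and viewed, and the job is handed in when it is done.

Besides the shell and the picture viewer there is one more tool, called after ">>>" by a JSON object that holds its "name" and its "arguments", one argument or row to a line. apply_moves: Moves the arm, as the interface text tells. Its arguments: {"type":"object","properties":{"plan":{"type":"array","items":{"type":"array","items":{"type":"array","items":{"type":"number"}}}}},"required":["plan"]}

```bash
mkdir -p pics; ls; cat > a.py <<'E'
E
python3 - <<'E'
from station import *
import cv2,numpy as np
s=sense();print(s['time_s'],s['tcp_pos'],s['ee_rot'],s['gripper_width'])
for n in ['scene','top']:
    c=capture(n);cv2.imwrite(f'pics/{n}0.png',c['pixels'][...,::-1]);print(n,c['mtx'],c['R'],c['t'],c['shot'])
    R,t=np.array(c['R']),np.array(c['t'])
    for l in ['brown_carton_mid','blue_carton_mid','pulley_mid','big_bearing_mid','small_bearing_mid','yellow_top','between_bookends','white_spot']:
        try:
            for d in recognise(l,c)[:4]:
                p=np.array(d['at']);uv=c['mtx']@p;print(l,round(d['score'],2),(R.T@(p-t)).round(4),(uv[:2]/uv[2]).round())
        except Exception as e: print(l,e)
E
```

```text
pics
0.0 [ 0.19984895 -0.59152675  0.20486867] [[-9.47473520e-01 -3.19833342e-01 -7.49715324e-04]
 [-3.19834214e-01  9.47471389e-01  2.01057882e-03]
 [ 6.72836744e-05  2.14475481e-03 -9.99997698e-01]] 0.9975885700703735
scene [[404.73208395   0.         262.2529645 ]
 [  0.         404.73208395 195.11452128]
 [  0.           0.           1.        ]] [[ 0.37518914  0.92682996 -0.0148101 ]
 [ 0.76613382 -0.31905263 -0.55789281]
 [-0.52179697  0.19796881 -0.82978086]] [-0.19674751 -0.32161393  1.31524628] 1
brown_carton_mid 0.85 [ 0.4515 -0.3309  0.0468] [123. 238.]
blue_carton_mid 0.57 [ 0.4628 -0.0124  0.0389] [249. 201.]
pulley_mid 0.84 [0.435  0.1738 0.0254] [309. 174.]
pulley_mid 0.76 [0.3395 0.186  0.0159] [298. 150.]
pulley_mid 0.7 [0.3604 0.0883 0.0131] [269. 166.]
big_bearing_mid 0.75 [0.4328 0.3224 0.0113] [356. 160.]
small_bearing_mid 0.67 [ 0.4314 -0.1735  0.009 ] [187. 218.]
yellow_top 0.91 [ 0.6181 -0.2431  0.0024] [181. 293.]
white_spot 0.68 [0.6569 0.0196 0.0044] [290. 267.]
top [[425.98166084   0.         262.31403766]
 [  0.         425.98166084 199.62428065]
 [  0.           0.           1.        ]] [[-0.02562317 -0.99954293 -0.01604295]
 [-0.9942949   0.02714429 -0.10315446]
 [ 0.10354279  0.01330828 -0.99453596]] [0.02765595 0.50629308 0.97995566] 2
brown_carton_mid 0.87 [ 0.435  -0.3273  0.0444] [412. 226.]
blue_carton_mid 0.56 [ 0.4517 -0.0149  0.0375] [275. 222.]
pulley_mid 0.84 [0.4277 0.1778 0.0279] [193. 235.]
pulley_mid 0.77 [0.3345 0.1874 0.0177] [191. 275.]
pulley_mid 0.57 [0.355  0.0802 0.0187] [236. 265.]
big_bearing_mid 0.69 [0.6454 0.0139 0.0077] [261. 144.]
big_bearing_mid 0.58 [0.4248 0.3274 0.0162] [132. 238.]
yellow_top 0.98 [ 0.6102 -0.2383  0.0064] [365. 155.]
yellow_top 0.63 [ 0.4251 -0.1727  0.0126] [342. 232.]
between_bookends 0.94 [0.6359 0.2728 0.005 ] [156. 151.]
between_bookends 0.35 [ 0.4344 -0.3272  0.0401] [411. 226.]
white_spot 0.7 [0.647  0.0134 0.0062] [261. 143.]
```

View pics/scene0.png

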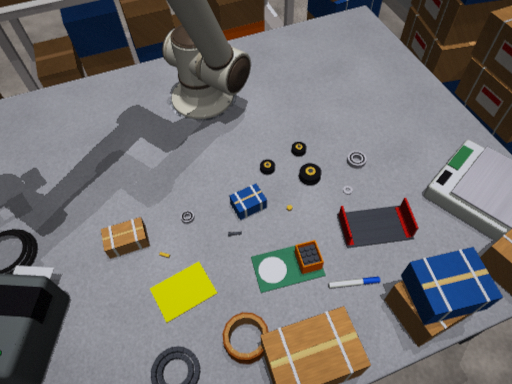

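View pics/top0.png

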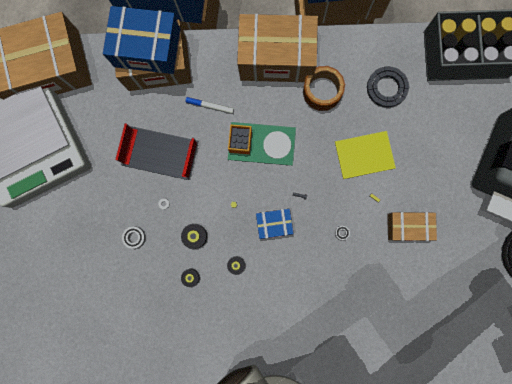

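The scene and top views show every item. The big pulley is at top (193,235), the big bearing at (132,238), the small bearing at (342,232), the blue carton at (275,223) and the brown carton at (413,226). The yellow mat is at (365,155), the white spot at (277,145) and the bookends at (156,151). The two cameras disagree by about 8 mm in x, so I'll refine with segmentation, then check from the wrist.

```bash
cat > h.py <<'E'
from station import *
import cv2,numpy as np
def get(n):
    s=sense();c=capture(n)
    if n=='wrist':
        M=np.array(c['mount']);T=np.eye(4);T[:3,:3]=s['ee_rot'];T[:3,3]=s['tcp_pos'];W=T@M
        c['R']=W[:3,:3].T;c['t']=-W[:3,:3].T@W[:3,3]
    c['R']=np.array(c['R']);c['t']=np.array(c['t']);c['mtx']=np.array(c['mtx']);return c
def plane(c,uv,z):
    uv=np.atleast_2d(np.array(uv,float));d=np.c_[uv,np.ones(len(uv))]@np.linalg.inv(c['mtx']).T@c['R'];o=-c['R'].T@c['t']
    return o+d*((z-o[2])/d[:,2])[:,None]
def proj(c,X):
    p=c['R']@np.array(X)+c['t'];q=c['mtx']@p;return q[:2]/q[2]
def cloud(c):
    v,u=np.mgrid[0:384,0:512];D=c['depth'];P=np.stack([u*D,v*D,D],-1)@np.linalg.inv(c['mtx']).T
    X=(P-c['t'])@c['R'];X[D==0]=np.nan;return X
def save(c,name,s=1):
    im=c['pixels'][...,::-1]
    cv2.imwrite('pics/'+name,cv2.resize(im,None,fx=s,fy=s) if s!=1 else im)
def toolrel(c,X):
    return 0
E
python3 - <<'E'
from h import *
c={n:get(n) for n in ['scene','top']}
for n,k in c.items():
    X=cloud(k);hsv=cv2.cvtColor(k['pixels'],cv2.COLOR_RGB2HSV)
    print(n,'bench z',np.nanmedian(X[200:260,250:330,2]))
    def blob(m,near,z,r=45):
        uv=proj(k,[*near,z]);mm=np.zeros(m.shape,np.uint8);cv2.circle(mm,tuple(int(a) for a in uv),r,1,-1)
        nn,l,st,ce=cv2.connectedComponentsWithStats((m&(mm>0)).astype(np.uint8))
        i=1+np.argmax(st[1:,4]);v,u=np.where(l==i);return np.c_[u,v]
    H,S,V=hsv[...,0],hsv[...,1],hsv[...,2]
    for nm,m,near,z in [('yellow',(H>22)&(H<36)&(S>180),(.61,-.24),.003),('white',(S<40)&(V>170),(.65,.015),.003)]:
        uv=blob(m,near,z);P=plane(k,uv,z)[:,:2]
        r=cv2.minAreaRect((P*1000).astype(np.float32));print(nm,len(uv),'rect',r,'mean',P.mean(0)*1000,'depthz',np.nanmedian(X[uv[:,1],uv[:,0],2]))
    # depth-based
    for nm,near,zlo,zhi in [('brown',(.435,-.328),.035,.06),('blue',(.452,-.015),.032,.055),('pulley',(.428,.177),.018,.04),('bear',(.425,.327),.009,.03),('sbear',(.425,-.173),.006,.02),('white ring',(.45,.25),.003,.03)]:
        sel=(np.hypot(X[...,0]-near[0]-.004,X[...,1]-near[1])<.08)&(X[...,2]>zlo)&(X[...,2]<zhi)
        if sel.sum()<8: print(nm,'none');continue
        P=X[sel];r=cv2.minAreaRect((P[:,:2]*1000).astype(np.float32));print(nm,sel.sum(),'rect',r,'mean',P.mean(0)*1000,'medz',np.median(P[:,2]))
w=get('wrist');print(w['mount']);print(w['mtx'])
E
```

```text
scene bench z -0.00013423382810663767
yellow 2121 rect ((613.8414306640625, -235.968505859375), (94.38834381103516, 128.3154754638672), 10.079345703125) mean [ 615.03205064 -237.38287586] depthz 0.002278876066590433
white 575 rect ((645.0782470703125, -22.27928924560547), (64.98396301269531, 64.38436126708984), 67.6219482421875) mean [645.44971403 -23.09300713] depthz 0.0028139949581936553
brown 1033 rect ((436.24444580078125, -330.3941955566406), (100.96595764160156, 68.66927337646484), 88.45756530761719) mean [ 439.36513391 -330.44763981   43.8478527 ] medz 0.044015276259954994
blue 647 rect ((451.968505859375, -10.001754760742188), (64.49405670166016, 81.24217987060547), 7.839671611785889) mean [454.33217456 -11.02896686  39.19751019] medz 0.03931617862391415
pulley 319 rect ((429.4120178222656, 180.84422302246094), (58.312255859375, 59.43297576904297), 72.35236358642578) mean [430.49242928 179.84506337  23.96193003] medz 0.023739536365879464
bear 200 rect ((430.8560485839844, 325.91436767578125), (51.459938049316406, 53.888465881347656), 51.730064392089844) mean [431.2807464  325
[... 1658 characters left out ...]
.589111328125), 56.744136810302734) mean [ 425.95745876 -173.56519096   11.57244115] medz 0.011826736924158516
white ring 690 rect ((452.9162902832031, 250.88491821289062), (150.57176208496094, 156.838134765625), 29.744619369506836) mean [443.95824786 242.35114329  14.29782898] medz 0.014790212602253903
[[-3.49415649e-04 -9.60690735e-01 -2.77620586e-01  7.57499472e-02]
 [ 9.99999594e-01 -5.66228191e-04  7.00793387e-04 -4.80053990e-04]
 [-8.30442317e-04 -2.77620228e-01  9.60690543e-01 -1.80584358e-01]
 [ 0.00000000e+00  0.00000000e+00  0.00000000e+00  1.00000000e+00]]
[[304.3103848    0.         254.8712009 ]
 [  0.         304.3103848  191.88048667]
 [  0.           0.           1.        ]]
```

>>> {"name": "apply_moves", "arguments": {
  "plan": [
    [[100,0.8,0.87,0,0,0,0.105],[100,0.8,0.87,0,0,0,0.105],[100,0.8,0.87,0,0,0,0.105],[100,0.8,0.87,0,0,0,0.105],[100,0.8,0.87,0,0,0,0.105],[100,0.8,0.87,0,0,0,0.105],[100,0.8,0.87,0,0,0,0.105],[100,0.8,0.87,0,0,0,0.105],[100,0.8,0.87,0,0,0,0.105],[100,0.8,0.87,0,0,0,0.105],[100,0.8,0.87,0,0,0,0.105],[100,0.6,0.8,0,0,0,0.07]]
  ]
}}

```text
time_s: 2.05
tcp_pos: [0.4404, -0.3243, 0.2063]
ee_rot: [[0.03, -1.0, 0.003], [-1.0, -0.03, -0.003], [0.003, -0.003, -1.0]]
wrist_force: [1.3, 0.0, -0.8]
gripper_width: 0.998
```

```bash
cat >> h.py <<'E'
def rectz(k,near,zlo,zhi,r=.08):
    X=cloud(k);sel=(np.hypot(X[...,0]-near[0],X[...,1]-near[1])<r)&(X[...,2]>zlo)&(X[...,2]<zhi)
    m=sel.astype(np.uint8);n,l,st,ce=cv2.connectedComponentsWithStats(m);i=1+np.argmax(st[1:,4]);sel=l==i
    P=X[sel];r=cv2.minAreaRect((P[:,:2]*1000).astype(np.float32));return [np.round(a,1) for a in r],(P.mean(0)*1000).round(1),round(np.median(P[:,2])*1000,1),sel.sum()
def st():
    s=sense();R=s['ee_rot'];print('t',s['time_s'],'tcp',np.round(s['tcp_pos'],4)*1000,'yaw_y',np.degrees(np.arctan2(R[1][1],R[0][1])).round(2),'tilt',np.round(np.array(R)[:2,2],4),'grip',s['gripper_width'],'F',np.round(s['wrist_force'],1))
E
python3 - <<'E'
from h import *
st();w=get('wrist');save(w,'w1.png');X=cloud(w);print(rectz(w,(.436,-.331),.035,.06));print('bench',np.nanmedian(X[:60,:,2]),np.nanmedian(X[:,:60,2]))
E
```

```text
t 2.05 tcp [ 440.4 -324.3  206.3] yaw_y -178.26 tilt [ 0.0031 -0.0026] grip 0.9976507878400228 F [ 1.3  0.  -0.8]
([array([ 435.8, -332.2]), array([100.1,  65. ]), np.float64(88.1)], array([ 435.8, -334.6,   46.8]), np.float64(46.9), np.int64(4875))
bench 0.001656818078880126 0.0030483981643243357
```

View pics/w1.png

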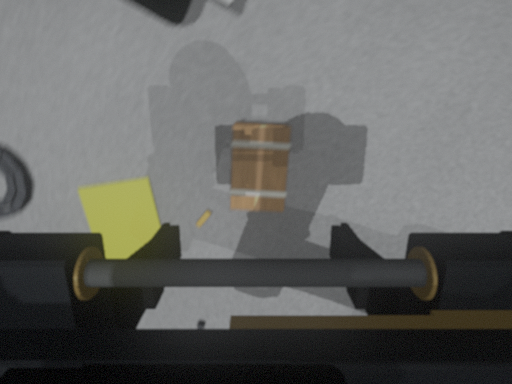

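>>> {"name": "apply_moves", "arguments": {
  "plan": [
    [[100,-0.18,-0.3,-0.4,0,0,-0.06],[100,0,0,-0.95,0,0,0],[100,0,0,-0.95,0,0,0],[100,0,0,-0.95,0,0,0],[100,0,0,-0.9,0,0,0],[100,0,0,-0.7,0,0,0],[100,0,0,-0.5,0,0,0],[100,0,0,-0.3,0,0,0],[100,0,0,0,0,0,0]]
  ]
}}

```text
time_s: 2.85
tcp_pos: [0.442, -0.3274, 0.0629]
ee_rot: [[-0.02, -1.0, 0.013], [-1.0, 0.02, -0.007], [0.007, -0.013, -1.0]]
wrist_force: [0.1, -0.1, 0.4]
gripper_width: 1.0
```

```bash
python3 -c "
from h import *
st()"
```

```text
t 2.85 tcp [ 442.  -327.4   62.9] yaw_y 178.87 tilt [ 0.0133 -0.0069] grip 1.0002753946341516 F [ 0.1 -0.1  0.4]
```

>>> {"name": "apply_moves", "arguments": {
  "plan": [
    [[100,-0.25,-0.18,0,0.007,0.013,-0.01],[100,0,0,-0.5,0,0,0],[100,0,0,-0.6,0,0,0],[100,0,0,-0.5,0,0,0],[100,0,0,-0.2,0,0,0],[100,0,0,0,0,0,0]]
  ]
}}

```text
time_s: 3.35
tcp_pos: [0.439, -0.3361, 0.0228]
ee_rot: [[-0.031, -0.999, 0.008], [-0.999, 0.031, -0.004], [0.004, -0.009, -1.0]]
wrist_force: [-0.1, 0.0, 0.1]
gripper_width: 1.0
```

```bash
python3 -c "
from h import *
st()"
```

```text
t 3.35 tcp [ 439.  -336.1   22.8] yaw_y 178.2 tilt [ 0.0084 -0.0044] grip 0.9997939087085523 F [-0.1  0.   0.1]
```

>>> {"name": "apply_moves", "arguments": {
  "plan": [
    [[100,-0.12,0.15,-0.2,0.004,0.008,0],[100,0,0,-0.2,0,0,0],[100,0,0,0,0,0,0],[0,0,0,0,0,0,0],[0,0,0,0,0,0,0],[0,0,0,0,0,0,0],[0,0,0,0,0,0,0],[0,0,0,0,0,0,0],[0,0,0,0,0,0,0]]
  ]
}}

```text
time_s: 4.1
tcp_pos: [0.4364, -0.3332, 0.0159]
ee_rot: [[-0.032, -1.0, 0.002], [-1.0, 0.031, -0.002], [0.002, -0.002, -1.0]]
wrist_force: [-0.1, -0.7, -0.0]
gripper_width: 0.731
```

```bash
python3 -c "
from h import *
st()"
```

```text
t 4.1 tcp [ 436.4 -333.2   15.9] yaw_y 178.19 tilt [ 0.0024 -0.0019] grip 0.7306349167509907 F [-0.1 -0.7 -0. ]
```

>>> {"name": "apply_moves", "arguments": {
  "plan": [
    [[0,0,0,0.6,0,0,0],[0,0,0,1,0,0,0],[0,0.3,0.2,1,0,0,0.02],[0,0.7,0.35,0.8,0,0,0.025],[0,0.8,0.45,0.3,0,0,0.025],[0,0.8,0.45,0,0,0,0.025],[0,0.8,0.45,0,0,0,0.025],[0,0.8,0.45,0,0,0,0.025],[0,0.8,0.45,0,0,0,0.025],[0,0.8,0.4,0,0,0,0.025],[0,0.5,0.3,0,0,0,0.02],[0,0,0,0,0,0,0]]
  ]
}}

```text
time_s: 5.1
tcp_pos: [0.5905, -0.2342, 0.0986]
ee_rot: [[0.182, -0.983, -0.017], [-0.983, -0.182, 0.013], [-0.016, 0.015, -1.0]]
wrist_force: [0.4, 0.8, -5.7]
gripper_width: 0.735
```

```bash
python3 - <<'E'
from h import *
st();w=get('wrist');save(w,'w2.png')
k=get('top');save(k,'t2.png')
hsv=cv2.cvtColor(w['pixels'],cv2.COLOR_RGB2HSV);m=((hsv[...,0]>22)&(hsv[...,0]<36)&(hsv[...,1]>150)).astype(np.uint8)
n,l,s,ce=cv2.connectedComponentsWithStats(m);i=1+np.argmax(s[1:,4]);v,u=np.where(l==i)
P=plane(w,np.c_[u,v],.003)[:,:2]*1000;print(len(u),cv2.minAreaRect(P.astype(np.float32)))
E
```

```text
t 5.1 tcp [ 590.5 -234.2   98.6] yaw_y -169.51 tilt [-0.0172  0.0127] grip 0.7354081683658641 F [ 0.4  0.8 -5.7]
2 ((827.6979370117188, -62.99814987182617), (1.2666152715682983, 0.0), -93.06057739257812)
```

View pics/w2.png

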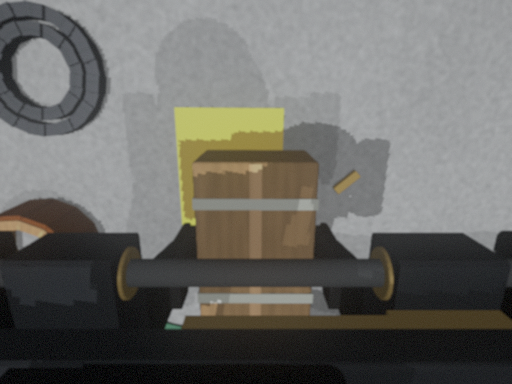

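```bash
python3 - <<'E'
from h import *
w=get('wrist');p=w['pixels'].astype(int);print(p[120,230],p[180,188])
hsv=cv2.cvtColor(w['pixels'],cv2.COLOR_RGB2HSV);print(hsv[120,230],hsv[180,188])
m=(hsv[...,0]>24)&(hsv[...,0]<36)&(hsv[...,1]>120)
cl=[]
for u in range(185,280,6):
    v=np.where(m[80:150,u])[0];cl.append((u,80+v[0]-.5))
L=[]
for v in range(115,215,6):
    u=np.where(m[v,150:250])[0];L.append((150+u[0]-.5,v))
for nm,a in(('-y',cl),('+x',L)):
    P=plane(w,a,.003)[:,:2]*1000;vx,vy,x,y=cv2.fitLine(P.astype(np.float32),2,0,.01,.01).ravel();print(nm,np.degrees(np.arctan2(vy,vx)),x,y,np.std((P-[x,y])@[-vy,vx]))
    th=np.radians(10.1);R=np.array([[np.cos(th),-np.sin(th)],[np.sin(th),np.cos(th)]])
    print('mat frame offset from (613,-236.6):',((P.mean(0)-[613,-236.6])@R))
# held box top
print(rectz(w,(.5905,-.233),.118,.15,.09))
E
```

```text
[191 194 111] [149 135  72]
[ 31 109 194] [ 25 132 149]Traceback (most recent call last):
  File "<stdin>", line 10, in <module>
IndexError: index 0 is out of bounds for axis 0 with size 0
```

View pics/t2.png

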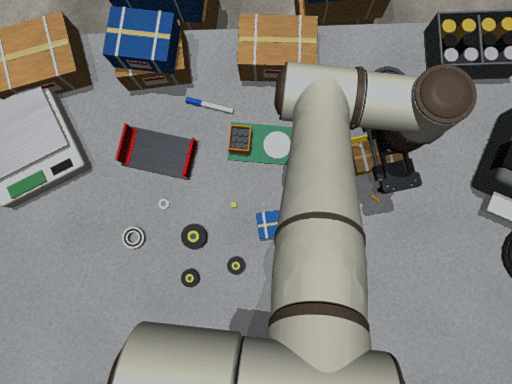

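```bash
sed -i '$!b' h.py; python3 - <<'E'
from h import *
w=get('wrist')
hsv=cv2.cvtColor(w['pixels'],cv2.COLOR_RGB2HSV)
m=(hsv[...,0]>18)&(hsv[...,0]<38)&(hsv[...,1]>70)
cl=[(u,80+np.where(m[80:150,u])[0][0]-.5) for u in range(185,280,6)]
L=[(150+np.where(m[v,150:250])[0][0]-.5,v) for v in range(115,215,6)]
th=np.radians(10.1);R=np.array([[np.cos(th),-np.sin(th)],[np.sin(th),np.cos(th)]])
for nm,a in(('-y',cl),('+x',L)):
    P=plane(w,a,.003)[:,:2]*1000;vx,vy,x,y=cv2.fitLine(P.astype(np.float32),2,0,.01,.01).ravel();print(nm,np.degrees(np.arctan2(vy,vx)),x,y,np.std((P-[x,y])@[-vy,vx]))
    print('mat frame offset from (613,-236.6):',((P.mean(0)-[613,-236.6])@R))
print(rectz(w,(.5905,-.233),.118,.15,.09))
E
```

```text
-y 10.256316 619.8369 -301.92822 8.125043828733894e-05
mat frame offset from (613,-236.6): [ -4.72541812 -65.51482635]
+x -79.99837 663.5548 -244.32867 0.24766099247272538
mat frame offset from (613,-236.6): [ 48.41599147 -16.4745303 ]
([array([ 592.7, -257.9]), array([85.4, 53.7]), np.float64(10.4)], array([ 592.4, -258.7,  129.9]), np.float64(129.4), np.int64(13454))
```

```bash
python3 - <<'E'
from h import *
w=get('wrist');st()
# box top edge: brightness step along columns
g=cv2.cvtColor(w['pixels'],cv2.COLOR_RGB2GRAY).astype(float)
pts=[]
for u in range(205,305,8):
    d=np.diff(g[152:175,u]);i=np.argmax(d);pts.append((u,152+i+.5))
print(pts[::3]);P=plane(w,pts,.1277)*1000
R=np.array(sense()['ee_rot']);tc=np.array(sense()['tcp_pos'])*1000
print(((P-tc)@R).round(1)[::2])
# sides
for v in (180,190,220):
    r=w['pixels'][v].astype(int);hs=cv2.cvtColor(w['pixels'],cv2.COLOR_RGB2HSV)[v];m=np.where((hs[180:330,1]>90)&(hs[180:330,0]<17))[0]+180
    print(v,m[0],m[-1],((plane(w,[(m[0]-.5,v),(m[-1]+.5,v)],.1277)*1000-tc)@R).round(1))
E
```

```text
t 5.35 tcp [ 587.2 -236.5   99.7] yaw_y -169.73 tilt [-0.0189  0.0124] grip 0.7293299089340788 F [ 0.3 -0.8 -4. ]
[(205, np.float64(161.5)), (229, np.float64(162.5)), (253, np.float64(163.5)), (277, np.float64(161.5)), (301, np.float64(161.5))]
[[ 48.3 -25.3 -29.2]
 [ 48.3 -17.3 -29. ]
 [ 48.3  -9.3 -28.9]
 [ 47.2  -1.2 -28.7]
 [ 48.2   6.8 -28.6]
 [ 48.2  14.9 -28.5]
 [ 48.2  23.  -28.4]]
180 208 316 [[ 38.7 -24.5 -29. ]
 [ 38.5  31.4 -28.1]]
190 230 313 [[ 33.3 -13.4 -28.7]
 [ 33.1  30.2 -28. ]]
220 201 313 [[ 16.7 -29.2 -28.7]
 [ 16.3  31.1 -27.7]]
```

>>> {"name": "apply_moves", "arguments": {
  "plan": [
    [[0,0.6,-0.05,0,-0.012,-0.019,0],[0,0.5,-0.05,-0.4,0,0,0],[0,0,0,-0.7,0,0,0],[0,0,0,-0.7,0,0,0],[0,0,0,-0.4,0,0,0],[0,0,0,0,0,0,0],[0,0,0,0,0,0,0]]
  ]
}}

```text
time_s: 5.93
tcp_pos: [0.6175, -0.2438, 0.0464]
ee_rot: [[0.172, -0.985, 0.012], [-0.985, -0.172, -0.005], [0.007, -0.011, -1.0]]
wrist_force: [-0.7, -1.1, -4.2]
gripper_width: 0.732
```

```bash
python3 -c "
from h import *
st()"
```

```text
t 5.9333 tcp [ 617.5 -243.8   46.4] yaw_y -170.08 tilt [ 0.0116 -0.0047] grip 0.7315482166231957 F [-0.7 -1.1 -4.2]
```

>>> {"name": "apply_moves", "arguments": {
  "plan": [
    [[0,-0.15,0.21,0,0.005,0.012,0.004],[0,0,0,-0.3,0,0,0],[0,0,0,-0.3,0,0,0],[0,0,0,0,0,0,0],[0,0,0,0,0,0,0]]
  ]
}}

```text
time_s: 6.35
tcp_pos: [0.6153, -0.2388, 0.0336]
ee_rot: [[0.177, -0.984, 0.005], [-0.984, -0.177, -0.001], [0.002, -0.004, -1.0]]
wrist_force: [0.5, -0.6, -4.9]
gripper_width: 0.732
```

```bash
python3 -c "
from h import *
st()"
```

```text
t 6.35 tcp [ 615.3 -238.8   33.6] yaw_y -169.82 tilt [ 0.0046 -0.001 ] grip 0.7322376757885866 F [ 0.5 -0.6 -4.9]
```

>>> {"name": "apply_moves", "arguments": {
  "plan": [
    [[0,-0.07,0,-0.1,0.001,0.005,0],[0,-0.02,0,-0.2,0,0.002,0],[0,0,0,-0.15,0,0.002,0],[0,0,0,0,0,0,0],[0,0,0,0,0,0,0]]
  ]
}}

```text
time_s: 6.77
tcp_pos: [0.6134, -0.239, 0.0219]
ee_rot: [[0.177, -0.984, -0.004], [-0.984, -0.177, -0.0], [-0.0, 0.004, -1.0]]
wrist_force: [0.6, 0.7, -4.8]
gripper_width: 0.73
```

```bash
python3 -c "
from h import *
st()"
```

```text
t 6.7667 tcp [ 613.4 -239.    21.9] yaw_y -169.81 tilt [-0.004  -0.0003] grip 0.7298616662788816 F [ 0.6  0.7 -4.8]
```

>>> {"name": "apply_moves", "arguments": {
  "plan": [
    [[0,0.02,0.02,-0.1,0,-0.004,0],[0,0,0,-0.05,0,0,0],[0,0,0,0,0,0,0],[0,0,0,0,0,0,0]]
  ]
}}

```text
time_s: 7.1
tcp_pos: [0.6146, -0.2384, 0.0192]
ee_rot: [[0.177, -0.984, 0.002], [-0.984, -0.177, -0.001], [0.001, -0.002, -1.0]]
wrist_force: [0.3, 0.2, -5.1]
gripper_width: 0.731
```

```bash
python3 -c "
from h import *
st()"
```

```text
t 7.1 tcp [ 614.6 -238.4   19.2] yaw_y -169.78 tilt [ 0.0019 -0.0008] grip 0.7314385717592312 F [ 0.3  0.2 -5.1]
```

>>> {"name": "apply_moves", "arguments": {
  "plan": [
    [[0,-0.03,0,-0.02,0,0.002,0],[0,0,0,0,0,0,0],[100,0,0,0,0,0,0],[100,0,0,0,0,0,0],[100,0,0,0,0,0,0],[100,0,0,0,0,0,0],[100,0,0,0.3,0,0,0],[100,0,0,0.8,0,0,0],[100,0,0,1,0,0,0],[100,0,0,1,0,0,0],[100,0,0,1,0,0,0],[100,0,0,0.5,0,0,0]]
  ]
}}

```text
time_s: 8.1
tcp_pos: [0.6153, -0.2399, 0.1423]
ee_rot: [[0.179, -0.984, 0.003], [-0.984, -0.179, -0.005], [0.005, -0.002, -1.0]]
wrist_force: [1.6, -0.4, 0.6]
gripper_width: 1.001
```

```bash
python3 -c "
from h import *
st();w=get('wrist');save(w,'w3.png');print(rectz(w,(.6135,-.237),.04,.06));w=get('scene');save(w,'s3.png');print(rectz(w,(.6135,-.237),.04,.06))"
```

```text
t 8.1 tcp [ 615.3 -239.9  142.3] yaw_y -169.66 tilt [ 0.0032 -0.0046] grip 1.0012436232179727 F [ 1.6 -0.4  0.6]
([array([ 614.9, -237. ]), array([ 65.1, 100.6]), np.float64(9.9)], array([ 615.4, -240.2,   49.9]), np.float64(49.9), np.int64(7100))
([array([ 628.4, -233.2]), array([40.7, 99.7]), np.float64(9.4)], array([ 634.3, -233.4,   46.9]), np.float64(47.1), np.int64(607))
```

View pics/w3.png

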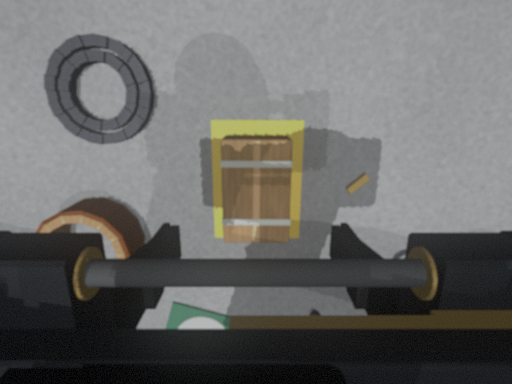

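>>> {"name": "apply_moves", "arguments": {
  "plan": [
    [[100,-0.3,0.5,0.5,0,0,0],[100,-0.65,0.9,0.4,0,0,-0.005],[100,-0.65,0.9,0.2,0,0,-0.006],[100,-0.65,0.9,0,0,0,-0.006],[100,-0.65,0.9,0,0,0,-0.006],[100,-0.65,0.9,0,0,0,-0.006],[100,-0.65,0.9,0,0,0,-0.006],[100,-0.65,0.9,0,0,0,-0.006],[100,-0.6,0.9,0,0,0,-0.006],[100,-0.55,0.7,0,0,0,-0.006],[100,-0.3,0.4,0,0,0,-0.005],[100,0,0,0,0,0,0]]
  ]
}}

```text
time_s: 9.2
tcp_pos: [0.4441, -0.0136, 0.163]
ee_rot: [[0.113, -0.994, -0.006], [-0.994, -0.113, -0.003], [0.002, 0.006, -1.0]]
wrist_force: [0.0, 0.1, 0.2]
gripper_width: 0.998
```

```bash
python3 -c "
from h import *
st();w=get('wrist');save(w,'w4.png');print(rectz(w,(.45,-.012),.034,.06));st()"
```

```text
t 9.2 tcp [444.1 -13.6 163. ] yaw_y -173.51 tilt [-0.0061 -0.0032] grip 0.9977532002732123 F [0.  0.1 0.2]
([array([450.9, -12. ]), array([61.2, 80.1]), np.float64(6.9)], array([451.1, -14.2,  41.8]), np.float64(41.9), np.int64(4461))
t 9.25 tcp [444.7 -14.1 163. ] yaw_y -173.52 tilt [-0.0059 -0.0033] grip 0.9962585050043087 F [ 1.   0.8 -0.1]
```

View pics/w4.png

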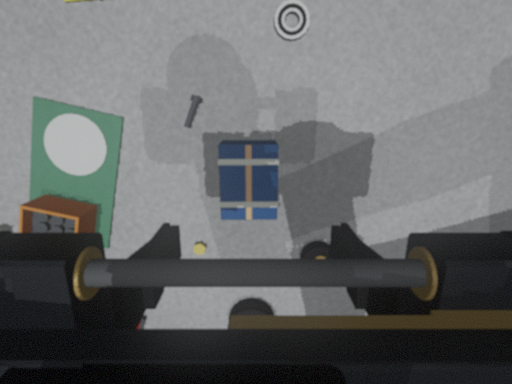

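>>> {"name": "apply_moves", "arguments": {
  "plan": [
    [[100,0.22,0.08,-0.4,0.003,-0.006,0.007],[100,0,0,-0.9,0,0,0],[100,0,0,-0.95,0,0,0],[100,0,0,-0.9,0,0,0],[100,0,0,-0.7,0,0,0],[100,0,0,-0.4,0,0,0],[100,0,0,0,0,0,0]]
  ]
}}

```text
time_s: 9.83
tcp_pos: [0.4542, -0.0152, 0.0526]
ee_rot: [[0.118, -0.993, 0.006], [-0.993, -0.118, -0.0], [0.001, -0.006, -1.0]]
wrist_force: [0.1, 0.1, -0.3]
gripper_width: 0.997
```

```bash
python3 -c "
from h import *
st()"
```

```text
t 9.8333 tcp [454.2 -15.2  52.6] yaw_y -173.2 tilt [ 0.0056 -0.0003] grip 0.9970463174470451 F [ 0.1  0.1 -0.3]
```

>>> {"name": "apply_moves", "arguments": {
  "plan": [
    [[100,-0.13,0.12,-0.4,0,0.005,0],[100,0,0,-0.6,0,0,0],[100,0,0,-0.4,0,0,0],[100,0,0,-0.15,0,0,0],[100,0,0,0,0,0,0]]
  ]
}}

```text
time_s: 10.25
tcp_pos: [0.4533, -0.0131, 0.0119]
ee_rot: [[0.116, -0.993, 0.003], [-0.993, -0.116, -0.0], [0.0, -0.002, -1.0]]
wrist_force: [-0.4, -0.7, -0.3]
gripper_width: 0.998
```

```bash
python3 -c "
from h import *
st()"
```

```text
t 10.25 tcp [453.3 -13.1  11.9] yaw_y -173.34 tilt [ 0.0025 -0.0001] grip 0.9976224996578061 F [-0.4 -0.7 -0.3]
```

>>> {"name": "apply_moves", "arguments": {
  "plan": [
    [[100,-0.1,0.05,0.1,0,0.002,0.003],[100,0,0,0,0,0,0],[0,0,0,0,0,0,0],[0,0,0,0,0,0,0],[0,0,0,0,0,0,0],[0,0,0,0,0,0,0],[0,0,0,0,0,0,0],[0,0,0,0,0,0,0]]
  ]
}}

```text
time_s: 10.92
tcp_pos: [0.4516, -0.0114, 0.0175]
ee_rot: [[0.119, -0.993, 0.004], [-0.993, -0.119, 0.001], [-0.001, -0.004, -1.0]]
wrist_force: [0.1, -0.4, -1.5]
gripper_width: 0.68
```

```bash
python3 -c "
from h import *
st()"
```

```text
t 10.9167 tcp [451.6 -11.4  17.5] yaw_y -173.16 tilt [0.004  0.0012] grip 0.6798050448010907 F [ 0.1 -0.4 -1.5]
```

>>> {"name": "apply_moves", "arguments": {
  "plan": [
    [[0,0,0,0.6,0,0,0],[0,0,0,1,0,0,0],[0,0.2,-0.3,1,0,0,0],[0,0.6,-0.8,1,0,0,0.006],[0,0.65,-0.9,0.8,0,0,0.007],[0,0.65,-0.9,0.3,0,0,0.007],[0,0.65,-0.9,0,0,0,0.007],[0,0.65,-0.9,0,0,0,0.007],[0,0.65,-0.9,0,0,0,0.007],[0,0.65,-0.9,0,0,0,0.007],[0,0.65,-0.9,0,0,0,0.007],[0,0.5,-0.7,0,0,0,0.006]]
  ]
}}

```text
time_s: 11.92
tcp_pos: [0.5904, -0.2208, 0.1305]
ee_rot: [[0.183, -0.983, -0.017], [-0.983, -0.183, 0.004], [-0.007, 0.016, -1.0]]
wrist_force: [1.0, 0.4, -3.3]
gripper_width: 0.683
```

>>> {"name": "apply_moves", "arguments": {
  "plan": [
    [[0,0.2,-0.3,0,0,0,0],[0,0,0,0,0,0,0],[0,0,0,0,0,0,0]]
  ]
}}

```text
time_s: 12.17
tcp_pos: [0.595, -0.2315, 0.1246]
ee_rot: [[0.177, -0.984, -0.023], [-0.984, -0.178, 0.006], [-0.01, 0.022, -1.0]]
wrist_force: [-0.1, 0.4, -4.2]
gripper_width: 0.683
```

```bash
python3 -c "
from h import *
st();w=get('wrist');save(w,'w5.png')
s=sense();R=np.array(s['ee_rot']);tc=np.array(s['tcp_pos'])*1000
zt=tc[2]/1000-.0175+.04
X=cloud(w);sel=(abs(X[...,2]-zt)<.012)&(np.hypot(X[...,0]-tc[0]/1e3,X[...,1]-tc[1]/1e3)<.06)
L=(X[sel]*1000-tc)@R
print('tool frame x max (cam side edge)',np.percentile(L[:,0],[90,95,98,99.5]),'y',np.percentile(L[:,1],[.5,2,98,99.5]),'z',np.median(L[:,2]))"
```

```text
t 12.1667 tcp [ 595.  -231.5  124.6] yaw_y -169.77 tilt [-0.0235  0.006 ] grip 0.6829787249797692 F [-0.1  0.4 -4.2]
tool frame x max (cam side edge) [37.80400606 40.55852623 40.86471058 40.98752601] y [-36.85504901 -30.67413815  28.97632114  34.7318483 ] z -24.505385508506254
```

View pics/w5.png

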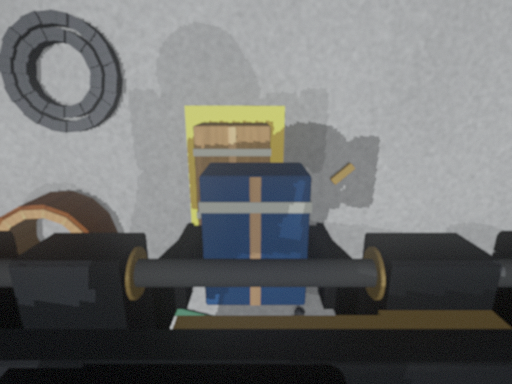

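>>> {"name": "apply_moves", "arguments": {
  "plan": [
    [[0,0.4,-0.1,0,-0.006,-0.023,0],[0,0.35,-0.05,-0.2,0,0,0],[0,0,0,-0.4,0,0,0],[0,0,0,-0.3,0,0,0],[0,0,0,0,0,0,0],[0,0,0,0,0,0,0]]
  ]
}}

```text
time_s: 12.72
tcp_pos: [0.6131, -0.2303, 0.0995]
ee_rot: [[0.182, -0.983, -0.001], [-0.983, -0.182, 0.001], [-0.001, 0.001, -1.0]]
wrist_force: [-0.3, 0.8, -2.9]
gripper_width: 0.682
```

```bash
python3 -c "
from h import *
st()"
```

```text
t 12.7167 tcp [ 613.1 -230.3   99.5] yaw_y -169.49 tilt [-0.0009  0.0013] grip 0.6820839561613605 F [-0.3  0.8 -2.9]
```

>>> {"name": "apply_moves", "arguments": {
  "plan": [
    [[0,0.05,-0.24,0,0,0,-0.008],[0,0,0,-0.3,0,0,0],[0,0,0,-0.4,0,0,0],[0,0,0,-0.15,0,0,0],[0,0,0,0,0,0,0],[0,0,0,0,0,0,0]]
  ]
}}

```text
time_s: 13.22
tcp_pos: [0.6139, -0.2368, 0.0757]
ee_rot: [[0.174, -0.985, -0.002], [-0.985, -0.174, 0.001], [-0.002, 0.001, -1.0]]
wrist_force: [-0.1, 0.4, -4.3]
gripper_width: 0.684
```

```bash
python3 -c "
from h import *
st()"
```

```text
t 13.2167 tcp [ 613.9 -236.8   75.7] yaw_y -170.0 tilt [-0.0018  0.0014] grip 0.6838150617877838 F [-0.1  0.4 -4.3]
```

>>> {"name": "apply_moves", "arguments": {
  "plan": [
    [[0,0.02,0.02,-0.1,0,-0.001,0],[0,0,0,-0.15,0,0,0],[0,0,0,-0.08,0,0,0],[0,0,0,0,0,0,0],[0,0,0,0,0,0,0]]
  ]
}}

```text
time_s: 13.63
tcp_pos: [0.6148, -0.2364, 0.067]
ee_rot: [[0.174, -0.985, 0.0], [-0.985, -0.174, 0.001], [-0.001, -0.0, -1.0]]
wrist_force: [0.7, 0.2, -4.1]
gripper_width: 0.684
```

```bash
python3 -c "
from h import *
st()"
```

```text
t 13.6333 tcp [ 614.8 -236.4   67. ] yaw_y -169.99 tilt [0.0001 0.0011] grip 0.6836958342294014 F [ 0.7  0.2 -4.1]
```

>>> {"name": "apply_moves", "arguments": {
  "plan": [
    [[0,-0.01,0,-0.05,0,0,0],[0,0,0,-0.03,0,0,0],[0,0,0,0,0,0,0]]
  ]
}}

```text
time_s: 13.88
tcp_pos: [0.6148, -0.2364, 0.0658]
ee_rot: [[0.174, -0.985, 0.001], [-0.985, -0.174, 0.001], [-0.001, -0.001, -1.0]]
wrist_force: [-0.5, -0.1, -3.8]
gripper_width: 0.683
```

```bash
python3 -c "
from h import *
st()"
```

```text
t 13.8833 tcp [ 614.8 -236.4   65.8] yaw_y -169.98 tilt [0.001  0.0007] grip 0.6828133489939554 F [-0.5 -0.1 -3.8]
```

>>> {"name": "apply_moves", "arguments": {
  "plan": [
    [[0,-0.01,0,-0.05,0,0.001,0],[0,0,0,0,0,0,0],[100,0,0,0,0,0,0],[100,0,0,0,0,0,0],[100,0,0,0,0,0,0],[100,0,0,0,0,0,0],[100,0,0,0.3,0,0,0],[100,0,0,0.8,0,0,0],[100,0,0,1,0,0,0],[100,0,0,1,0,0,0],[100,0,0,0.8,0,0,0],[100,0,0,0.3,0,0,0]]
  ]
}}

```text
time_s: 14.88
tcp_pos: [0.6165, -0.2378, 0.1788]
ee_rot: [[0.176, -0.984, 0.005], [-0.984, -0.176, -0.003], [0.004, -0.005, -1.0]]
wrist_force: [-0.4, 0.1, 1.2]
gripper_width: 1.001
```

```bash
python3 -c "
from h import *
st();w=get('wrist');save(w,'w6.png');print(rectz(w,(.6145,-.237),.08,.1))"
```

```text
t 14.8833 tcp [ 616.5 -237.8  178.8] yaw_y -169.86 tilt [ 0.0052 -0.0034] grip 1.0009237230972086 F [-0.4  0.1  1.2]
([array([ 616.1, -237.2]), array([61.1, 80.1]), np.float64(10.1)], array([ 616.4, -239.4,   89.8]), np.float64(89.9), np.int64(5515))
```

View pics/w6.png

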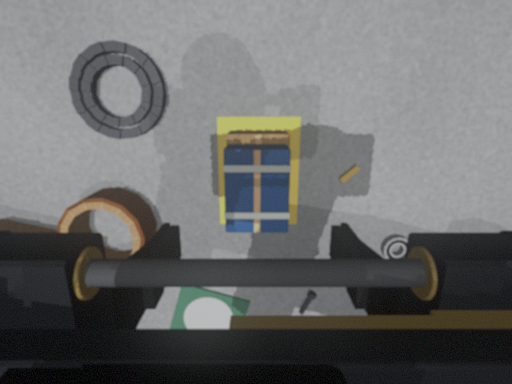

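>>> {"name": "apply_moves", "arguments": {
  "plan": [
    [[100,-0.2,0.5,0.2,0,0,0],[100,-0.45,1,0,0,0,-0.011],[100,-0.45,1,0,0,0,-0.011],[100,-0.45,1,0,0,0,-0.011],[100,-0.45,1,0,0,0,-0.011],[100,-0.45,1,0,0,0,-0.011],[100,-0.45,1,0,0,0,-0.011],[100,-0.45,1,0,0,0,-0.011],[100,-0.45,1,0,0,0,-0.011],[100,-0.45,1,0,0,0,-0.011],[100,-0.45,1,0,0,0,-0.011],[100,-0.45,1,0,0,0,-0.011]]
  ]
}}

```text
time_s: 15.93
tcp_pos: [0.4709, 0.0605, 0.1735]
ee_rot: [[0.041, -0.999, -0.012], [-0.999, -0.041, -0.004], [0.004, 0.012, -1.0]]
wrist_force: [0.6, -0.1, 0.2]
gripper_width: 1.001
```

>>> {"name": "apply_moves", "arguments": {
  "plan": [
    [[100,-0.45,1,0,0,0,-0.011],[100,-0.45,1,0,0,0,-0.011],[100,-0.45,1,0,0,0,-0.011],[100,-0.45,1,0,0,0,-0.011],[100,-0.4,0.8,0,0,0,-0.011],[100,-0.2,0.3,0,0,0,0],[100,0,0,0,0,0,0],[100,0,0,0,0,0,0]]
  ]
}}

```text
time_s: 16.6
tcp_pos: [0.3958, 0.1956, 0.167]
ee_rot: [[-0.008, -1.0, -0.024], [-1.0, 0.009, -0.009], [0.01, 0.024, -1.0]]
wrist_force: [0.4, -0.6, -0.1]
gripper_width: 0.995
```

```bash
python3 - <<'E'
from h import *
st();w=get('wrist');save(w,'w7.png');print(rectz(w,(.428,.18),.02,.04,.05))
for d in recognise('pulley_mid',w):
    print(d['score'],(w['R'].T@(np.array(d['at'])-w['t'])).round(4))
E
```

```text
t 16.6 tcp [395.8 195.6 167. ] yaw_y 179.5 tilt [-0.0242 -0.0094] grip 0.9954835434402401 F [ 0.4 -0.6 -0.1]
([array([426.9, 179.4]), array([59.3, 58.8]), np.float64(43.3)], array([426.9, 178.4,  26.7]), np.float64(26.0), np.int64(2419))
0.91 [0.3338 0.1896 0.0194]
0.62 [0.3564 0.0816 0.0166]
0.61 [0.4279 0.1761 0.0258]
```

View pics/w7.png

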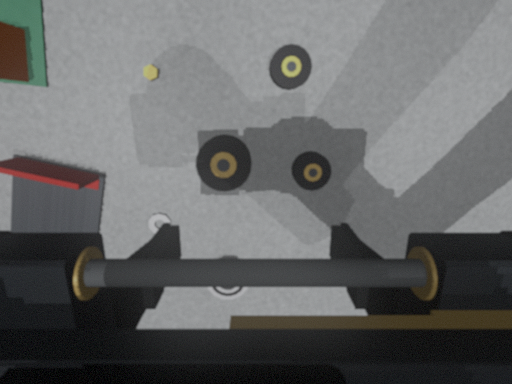

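>>> {"name": "apply_moves", "arguments": {
  "plan": [
    [[100,0.6,-0.35,-0.2,0.009,-0.024,0],[100,0.6,-0.35,-0.6,0,0,0],[100,0,0,-0.9,0,0,0],[100,0,0,-0.9,0,0,0],[100,0,0,-0.8,0,0,0],[100,0,0,-0.5,0,0,0],[100,0,0,-0.2,0,0,0],[100,0,0,0,0,0,0]]
  ]
}}

```text
time_s: 17.37
tcp_pos: [0.431, 0.17, 0.0612]
ee_rot: [[-0.022, -1.0, 0.005], [-1.0, 0.022, 0.001], [-0.002, -0.005, -1.0]]
wrist_force: [-0.4, -1.0, 0.1]
gripper_width: 0.998
```

```bash
python3 - <<'E'
from h import *
st()
E
```

```text
t 17.3667 tcp [431.  170.   61.2] yaw_y 178.74 tilt [0.0046 0.0014] grip 0.9976352199364212 F [-0.4 -1.   0.1]
```

>>> {"name": "apply_moves", "arguments": {
  "plan": [
    [[100,-0.15,0.35,-0.2,-0.001,0.005,0.01],[100,0,0,-0.5,0,0,0],[100,0,0,-0.5,0,0,0],[100,0,0,-0.35,0,0,0],[100,0,0,-0.15,0,0,0],[100,0,0,0,0,0,0]]
  ]
}}

```text
time_s: 17.87
tcp_pos: [0.4306, 0.1823, 0.0204]
ee_rot: [[-0.011, -1.0, 0.007], [-1.0, 0.011, 0.007], [-0.007, -0.007, -1.0]]
wrist_force: [0.4, -1.2, 0.7]
gripper_width: 1.0
```

```bash
python3 - <<'E'
from h import *
st()
E
```

```text
t 17.8667 tcp [430.6 182.3  20.4] yaw_y 179.35 tilt [0.0069 0.0065] grip 0.9999049044276038 F [ 0.4 -1.2  0.7]
```

>>> {"name": "apply_moves", "arguments": {
  "plan": [
    [[100,-0.12,-0.12,-0.1,-0.006,0.007,0],[100,0,0,-0.15,0,0,0],[100,0,0,-0.1,0,0,0],[100,0,0,0,0,0,0]]
  ]
}}

```text
time_s: 18.2
tcp_pos: [0.4285, 0.1803, 0.0126]
ee_rot: [[-0.01, -1.0, 0.002], [-1.0, 0.01, 0.002], [-0.002, -0.002, -1.0]]
wrist_force: [0.1, 0.0, -0.1]
gripper_width: 0.999
```

```bash
python3 - <<'E'
from h import *
st()
E
```

```text
t 18.2 tcp [428.5 180.3  12.6] yaw_y 179.41 tilt [0.0022 0.0023] grip 0.9987429193709408 F [ 0.1  0.  -0.1]
```

>>> {"name": "apply_moves", "arguments": {
  "plan": [
    [[0,-0.02,-0.03,-0.05,-0.002,0.002,0],[0,0,0,0,0,0,0],[0,0,0,0,0,0,0],[0,0,0,0,0,0,0],[0,0,0,0,0,0,0],[0,0,0,0,0,0,0]]
  ]
}}

```text
time_s: 18.7
tcp_pos: [0.4284, 0.1798, 0.012]
ee_rot: [[-0.01, -1.0, 0.001], [-1.0, 0.01, 0.001], [-0.001, -0.001, -1.0]]
wrist_force: [0.2, 0.3, -0.0]
gripper_width: 0.635
```

```bash
python3 - <<'E'
from h import *
st()
k={n:get(n) for n in ['top','scene']}
for n,c in k.items():
    hsv=cv2.cvtColor(c['pixels'],cv2.COLOR_RGB2HSV);H,S,V=cv2.split(hsv)
    uv=proj(c,[.636,.273,.004]).astype(int)
    m=((H<8)|(H>172))&(S>140)&(V>60);mm=np.zeros(m.shape,np.uint8);cv2.circle(mm,tuple(int(a) for a in uv),55,1,-1)
    nn,l,s,ce=cv2.connectedComponentsWithStats((m&(mm>0)).astype(np.uint8))
    X=cloud(c);print(n,X[uv[1],uv[0]])
    for i in range(1,nn):
        if s[i,4]>40:
            P=X[l==i];Q=P[(P[:,2]>.043)&(P[:,2]<.056)]
            print(s[i],ce[i],len(Q),cv2.minAreaRect((Q[:,:2]*1000).astype(np.float32)),Q.mean(0)*1000)
    # dark base
    g=(V<110)&(mm>0)&(S<90); 
    sel=g&(abs(X[...,2]-.004)<.004)
    nn,l,s,ce=cv2.connectedComponentsWithStats(sel.astype(np.uint8));i=1+np.argmax(s[1:,4]);vv,uu=np.where(l==i)
    P=plane(c,np.c_[uu,vv],.004)[:,:2]*1000
    print('base',len(P),cv2.minAreaRect(P.astype(np.float32)),P.mean(0))
E
```

```text
t 18.7 tcp [428.4 179.8  12. ] yaw_y 179.41 tilt [0.0013 0.0012] grip 0.6345676822088072 F [ 0.2  0.3 -0. ]
top [0.63649536 0.27501682 0.00319873]
[116 124  11  36 101] [120.96039604 141.74257426] 101 ((651.148193359375, 343.5118103027344), (8.141454696655273, 86.38947296142578), 76.0090103149414) [650.64472651 343.23744101  48.94701383]
[124 129  14  36 191] [130.2565445  146.07329843] 0 ((0.0, 0.0), (0.0, 0.0), 0.0) [nan nan nan]
[182 138  12  39 147] [187.59863946 157.79591837] 110 ((611.6901245117188, 184.6912841796875), (7.135633945465088, 88.20160675048828), 76.28990936279297) [610.24644234 184.74253325  48.99277434]
base 2135 ((631.103759765625, 262.52655029296875), (175.0459442138672, 100.83146667480469), 75.83332824707031) [630.81689253 264.47142844]
scene [0.6319642  0.27407925 0.00181143]
[395 198  23  40 260] [405.67307692 219.17692308] 86 ((654.4363403320312, 344.10357666015625), (7.291508674621582, 87.61456298828125), 75.55833435058594) [654.86762425 344.16395425  47.64667497]
[341 206  13  39 133] [347.27819549 226.87218045] 91 ((614.646728515625, 186.05238342285156), (6.9068284034729, 91.02943420410156), 75.95265197753906) [617.17249586 184.87941371  47.68117579]
base 1776 ((635.05908203125, 264.9869689941406), (172.68165588378906, 101.74925994873047), 75.35971069335938) [637.48315734 264.89489642]<stdin>:13: RuntimeWarning: Mean of empty slice.
  ret = um.true_divide(
```

```bash
python3 - <<'E'
from h import *
st();w=get('wrist');save(w,'w8.png')
s=get('scene');cv2.imwrite('pics/s8.png',cv2.resize(s['pixels'][120:240,240:400,::-1],None,fx=5,fy=5))
st()
E
```

```text
t 18.8 tcp [428.4 179.8  12. ] yaw_y 179.4 tilt [0.0013 0.0012] grip 0.5404208838668577 F [-0.4 -0.6  0.3]
t 18.9 tcp [428.4 179.8  11.9] yaw_y 179.41 tilt [0.0013 0.0011] grip 0.45110261353179193 F [-0.4  0.2 -0.6]
```

View pics/w8.png

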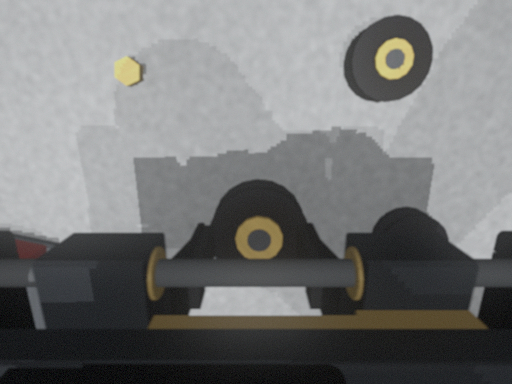

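View pics/s8.png

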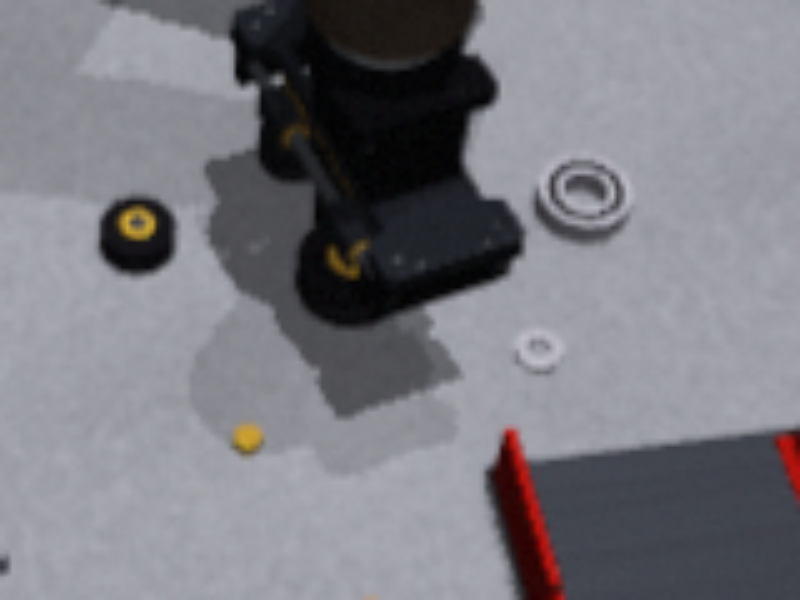

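```bash
python3 - <<'E'
from h import *
w=get('wrist');save(w,'w9.png');st();s=sense()
print('tcp px',proj(w,s['tcp_pos']),'grasp',proj(w,np.array(s['tcp_pos'])-.011*np.array(s['ee_rot'])[:,2]))
hsv=cv2.cvtColor(w['pixels'],cv2.COLOR_RGB2HSV);H,S,V=cv2.split(hsv)
m=((H>12)&(H<32)&(S>90)&(V>90)).astype(np.uint8);m[290:]=0;m[:150]=0;m[:,:215]=0;m[:,310:]=0
v,u=np.where(m);print(u.min(),u.max(),v.min(),v.max(),plane(w,[((u.min()+u.max())/2,(v.min()+v.max())/2)],.028))
print(rectz(w,(.428,.178),.02,.04,.05))
X=cloud(w);print(X[185:262:6,258])
E
```

```text
t 18.95 tcp [428.4 179.8  11.9] yaw_y 179.41 tilt [0.0012 0.0011] grip 0.39929131613726687 F [ 0.8 -0.3  0.3]
tcp px [255.57742725 228.03322189] grasp [255.60970682 235.16073575]
235 282 216 258 [[0.42668194 0.17865017 0.028     ]]
([array([427.5, 171.3]), array([44.1, 59.5]), np.float64(89.5)], array([427.9, 170.3,  27.6]), np.float64(26.3), np.int64(5347))
[[0.42661438 0.15194482 0.00948334]
 [0.42673596 0.15143079 0.02477746]
 [0.42677027 0.15470547 0.0258276 ]
 [0.42679325 0.15864165 0.0248653 ]
 [0.42682544 0.16210854 0.02547324]
 [0.42685877 0.16551895 0.0262748 ]
 [0.42690552 0.16789638 0.02969538]
 [0.42693577 0.17149622 0.02994105]
 [0.42696469 0.17527826 0.02984966]
 [0.42699842 0.17865606 0.03073032]
 [0.42702559 0.18277862 0.03009965]
 [0.4270511  0.18725357 0.02893192]
 [0.4270848  0.19083864 0.02961095]]
```

View pics/w9.png

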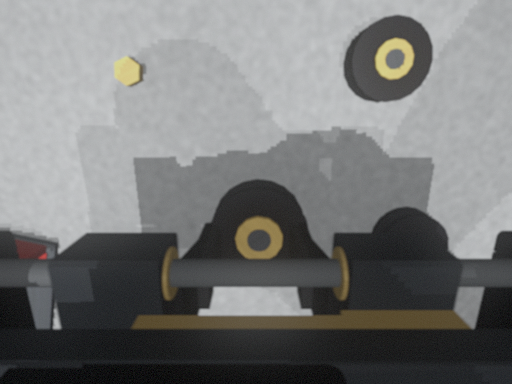

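>>> {"name": "apply_moves", "arguments": {
  "plan": [
    [[0,0,0,0,0,0,0],[0,0,0,0,0,0,0],[0,0,0,0,0,0,0]]
  ]
}}

```text
time_s: 19.2
tcp_pos: [0.4284, 0.1797, 0.0119]
ee_rot: [[-0.01, -1.0, 0.001], [-1.0, 0.01, 0.001], [-0.001, -0.001, -1.0]]
wrist_force: [-0.6, 0.1, -0.4]
gripper_width: 0.172
```

```bash
python3 - <<'E'
from h import *
st()
w=get('wrist');cv2.imwrite('pics/w10.png',cv2.resize(w['pixels'][170:330,140:380,::-1],None,fx=3.3,fy=3.3));st()
print(rectz(w,(.428,.178),.02,.04,.05))
E
```

```text
t 19.2 tcp [428.4 179.7  11.9] yaw_y 179.41 tilt [0.0012 0.0011] grip 0.17238793930932172 F [-0.6  0.1 -0.4]
t 19.25 tcp [428.4 179.8  11.9] yaw_y 179.41 tilt [0.0012 0.0011] grip 0.12577164907842955 F [ 0.3  0.6 -0.8]
([array([428.1, 170.3]), array([55.6, 42.5]), np.float64(21.0)], array([427.1, 167.1,  27.4]), np.float64(26.2), np.int64(4321))
```

View pics/w10.png

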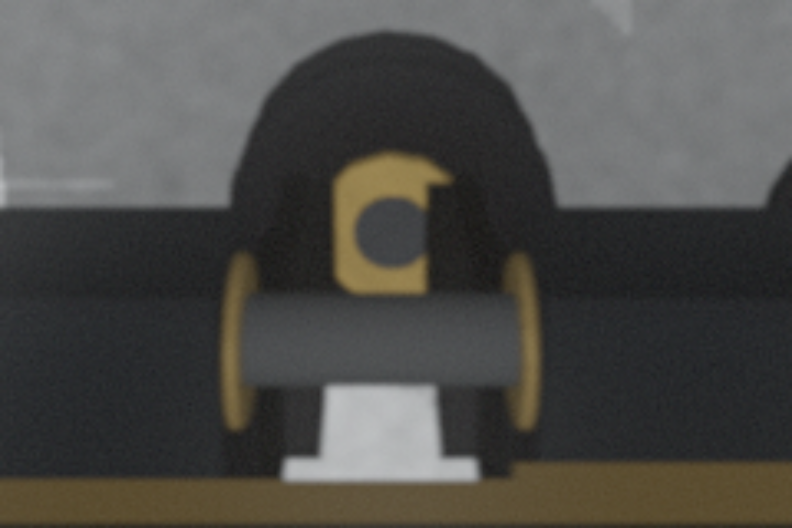

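```bash
python3 - <<'E'
from h import *
w=get('wrist');st();X=cloud(w)*1000;D=w['depth']
save(w,'w11.png')
# crop px (x,y)->(140+x/3.3,170+y/3.3)
for v in range(215,262,5):
    print(v,[ (int(X[v,u,0]),int(X[v,u,1]),int(X[v,u,2])) if D[v,u]>0 else None for u in range(215,305,8)])
t=get('top');X=cloud(t)
cv2.imwrite('pics/t11.png',cv2.resize(t['pixels'][200:300,140:260,::-1],None,fx=6,fy=6))
E
```

```text
t 19.3 tcp [428.4 179.7  11.9] yaw_y 179.41 tilt [0.0012 0.001 ] grip 0.07825222004841956 F [-0.4  0.1 -0.2]
215 [(451, 165, 25), (447, 165, 26), (442, 165, 26), (437, 165, 26), (433, 165, 26), (428, 165, 26), (423, 165, 26), (419, 165, 25), (414, 165, 26), None, (405, 165, 26), (400, 165, 26)]
220 [(452, 168, 25), (447, 168, 25), (442, 168, 25), (437, 168, 26), (433, 166, 30), (428, 167, 29), (424, 167, 29), (419, 167, 28), (414, 168, 26), (409, 168, 26), (405, 169, 25), (400, 169, 25)]
225 [(452, 171, 26), (447, 171, 25), (441, 167, 36), (437, 169, 31), (433, 170, 29), (428, 169, 30), (424, 170, 28), (419, 169, 31), None, (409, 171, 26), (405, 172, 26), (400, 172, 25)]
230 [(452, 175, 25), (447, 174, 25), (441, 168, 41), (437, 169, 39), (433, 173, 29), (428, 173, 29), (424, 173, 30), (419, 169, 38), (415, 168, 41), (409, 175, 25), (405, 175, 25), (400, 175, 26)]
235 [(440, 141, 106), (447, 177, 26), (440, 167, 48), (437, 169, 45), (433, 176, 29), (428, 176, 30), (424, 176, 30), (420, 169, 45), (416, 168, 47), (418, 143, 104), (416, 141, 107), (413, 141, 107)]
240 [(439, 141, 111), 
[... 292 characters left out ...]
31), (420, 169, 57), (417, 168, 59), (418, 146, 103), (416, 141, 114), (414, 141, 114)]
250 [(439, 141, 117), (437, 145, 110), (439, 167, 65), (436, 169, 63), (433, 185, 31), (428, 185, 30), (424, 186, 29), (420, 170, 61), (417, 167, 65), (419, 143, 114), (417, 141, 117), (415, 142, 116)]
255 [(438, 141, 120), (437, 146, 111), (439, 168, 68), (435, 169, 66), (433, 188, 30), (428, 189, 30), (424, 189, 30), (421, 169, 67), (417, 168, 69), (419, 144, 113), (417, 141, 119), (415, 141, 119)]
260 [(438, 141, 121), (437, 146, 114), (435, 145, 114), (432, 146, 114), (430, 145, 115), (428, 146, 114), (425, 146, 113), (423, 145, 114), (421, 146, 113), (419, 146, 113), (418, 141, 122), (415, 142, 122)]
```

View pics/w11.png

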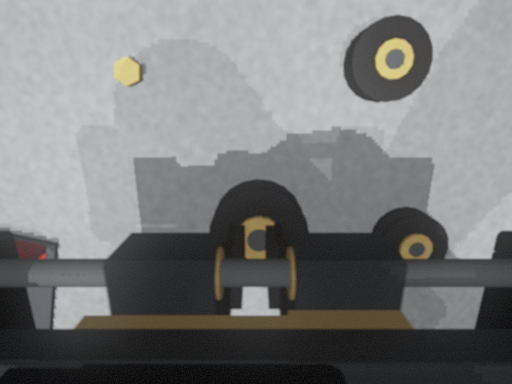

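View pics/t11.png

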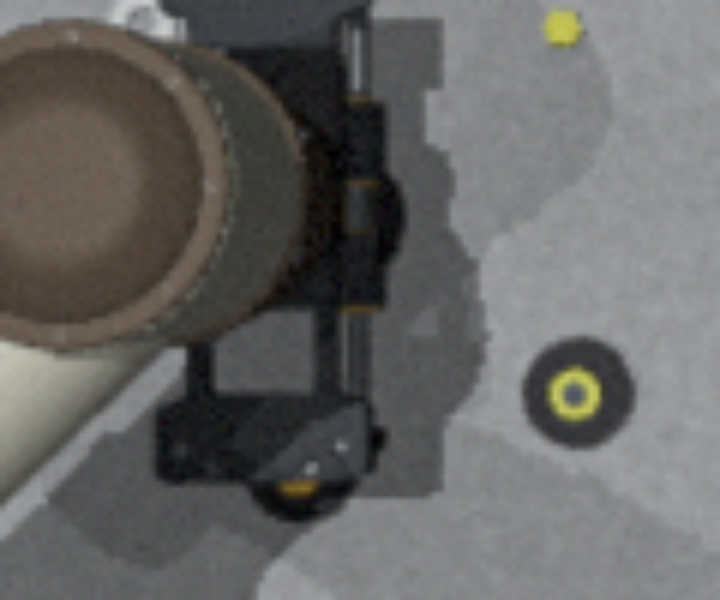

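>>> {"name": "apply_moves", "arguments": {
  "plan": [
    [[100,0,0,0,0,0,0],[100,0,0,0,0,0,0],[100,0,0,0,0,0,0],[100,0,0,0,0,0,0],[100,0,0,0,0,0,0],[100,0,0,0,0,0,0],[100,0,0,0,0,0,0],[100,0,0,0,0,0,0],[100,0,0,0,0,0,0]]
  ]
}}

```text
time_s: 20.1
tcp_pos: [0.4284, 0.1798, 0.0119]
ee_rot: [[-0.01, -1.0, 0.001], [-1.0, 0.01, 0.001], [-0.001, -0.001, -1.0]]
wrist_force: [0.7, 0.8, 0.6]
gripper_width: 0.644
```

```bash
python3 - <<'E'
from h import *
w=get('wrist');st();X=cloud(w)*1000;D=w['depth']
save(w,'w12.png')
for v in range(200,240,3):
    print(v,[ (int(X[v,u,0]),int(X[v,u,1]),int(X[v,u,2])) if D[v,u]>0 else None for u in range(160,186,3)])
print(rectz(w,(.428,.178),.02,.04,.05))
E
```

```text
t 20.15 tcp [428.4 179.7  11.9] yaw_y 179.41 tilt [0.0012 0.001 ] grip 0.6960788340653107 F [ 0.3 -0.4 -0.5]
200 [(490, 163, 2), (488, 163, 2), (486, 163, 2), (485, 163, 0), (483, 163, 2), (481, 163, 1), (479, 163, 1), (477, 163, 1), (475, 163, 1)]
203 [(490, 165, 2), (489, 165, 1), (487, 165, 2), (485, 165, 2), (483, 165, 2), (481, 165, 1), (479, 165, 2), (477, 165, 1), (475, 165, 2)]
206 [(491, 167, 3), (489, 167, 1), (487, 167, 1), (485, 167, 2), (483, 167, 2), (481, 167, 1), (479, 167, 1), (477, 168, 1), (475, 167, 2)]
209 [(491, 169, 2), (489, 170, 1), (487, 169, 2), (486, 170, 0), (483, 169, 1), (481, 170, 1), (479, 169, 1), (477, 169, 2), (475, 170, 1)]
212 [(491, 171, 2), (489, 171, 2), (487, 172, 1), (485, 171, 2), (484, 172, 1), (481, 171, 2), (480, 172, 1), (477, 172, 1), (475, 172, 1)]
215 [(492, 174, 1), (489, 173, 2), (488, 174, 1), (486, 173, 2), (483, 173, 2), (482, 174, 1), (479, 173, 2), (477, 173, 2), (476, 174, 1)]
218 [(492, 175, 2), (490, 175, 2), (488, 176, 1), (486, 176, 1), (484, 176, 2), (482, 176, 1), (480, 176, 1), (478, 176, 1), (476, 176, 2)]
221 [(492, 
[... 401 characters left out ...]
82, 3)]
230 [(492, 184, 2), (491, 184, 2), (488, 184, 2), (486, 184, 2), (485, 185, 1), (482, 184, 2), (480, 184, 1), (478, 184, 2), (476, 184, 2)]
233 [(493, 186, 2), (491, 186, 2), (489, 186, 2), (487, 186, 2), (485, 187, 1), (483, 187, 1), (481, 187, 1), (479, 187, 1), (465, 168, 44)]
236 [(493, 189, 2), (491, 189, 1), (489, 189, 2), (487, 189, 2), (485, 189, 1), (483, 188, 2), (481, 189, 1), (479, 189, 1), (464, 167, 50)]
239 [(493, 191, 1), (491, 191, 1), (489, 191, 1), (487, 191, 2), (485, 191, 1), (483, 191, 1), (481, 191, 2), (465, 167, 54), (464, 167, 52)]
([array([424.2, 171.4]), array([44.3, 65.1]), np.float64(89.6)], array([426.4, 171.9,  27.1]), np.float64(26.1), np.int64(6071))
```

View pics/w12.png

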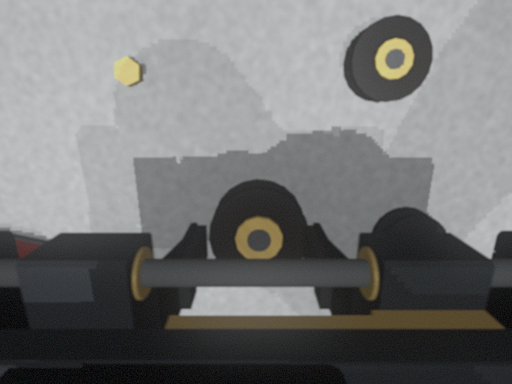

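```bash
python3 - <<'E'
from h import *
w=get('wrist');st();X=cloud(w)*1000;D=w['depth']
for v in range(214,300,4):
    print(v,[ (int(X[v,u,0]),int(X[v,u,1]),int(X[v,u,2])) if D[v,u]>0 else None for u in range(180,212,4)])
s=sense();R=np.array(s['ee_rot']);tc=np.array(s['tcp_pos'])*1000
for wid in (.7,):
    for y in (-87*wid/2,87*wid/2): 
        for zt in (8,-11): print(y,zt,proj(w,(tc+R@np.array([9.5,y,zt]))/1000))
E
```

```text
t 20.2 tcp [428.4 179.8  11.9] yaw_y 179.41 tilt [0.0012 0.0011] grip 0.7395790981682684 F [ 0.4 -0.4  0.3]
214 [(478, 173, 1), (475, 173, 2), (473, 173, 1), (470, 173, 1), (468, 173, 1), (465, 173, 1), (462, 173, 2), (460, 173, 0)]
218 [(478, 176, 2), (476, 176, 2), (473, 176, 1), (471, 176, 0), (468, 176, 1), (465, 176, 1), (462, 176, 1), (460, 176, 1)]
222 [(479, 179, 1), (476, 179, 1), (466, 167, 30), (470, 179, 2), (468, 179, 2), (465, 179, 2), (463, 179, 1), (460, 179, 1)]
226 [(479, 182, 1), (467, 167, 36), (465, 167, 36), (463, 168, 33), (461, 169, 32), (459, 169, 32), (463, 182, 2), (460, 181, 3)]
230 [(479, 185, 1), (466, 167, 42), (464, 168, 41), (463, 169, 38), (460, 169, 38), (459, 170, 36), (463, 184, 2), (460, 184, 2)]
234 [(467, 167, 47), (465, 167, 47), (463, 168, 44), (462, 169, 43), (459, 169, 44), (459, 172, 36), (463, 188, 0), (460, 187, 2)]
238 [(466, 167, 52), (464, 167, 51), (462, 169, 49), (461, 169, 47), (459, 169, 48), (459, 174, 37), (463, 191, 1), (456, 180, 25)]
242 [(465, 167, 56), (464, 169, 53), (461, 169, 53), (460, 169, 53), (459, 171, 48), (459, 17
[... 1382 characters left out ...]
0, 118), (441, 150, 118)]
286 [(449, 152, 117), (448, 152, 117), (447, 152, 116), (446, 152, 116), (444, 152, 117), (444, 152, 116), (442, 152, 116), (441, 152, 117)]
290 [(460, 179, 79), (459, 179, 79), (459, 184, 71), (474, 231, 1), (471, 232, 1), (469, 232, 1), (465, 231, 2), (463, 231, 1)]
294 [(460, 180, 80), (459, 181, 79), (459, 186, 72), (475, 235, 1), (471, 235, 1), (469, 235, 1), (465, 234, 2), (463, 235, 1)]
298 [(461, 183, 78), (459, 183, 78), (458, 187, 74), (475, 238, 1), (472, 238, 1), (469, 238, 1), (466, 238, 1), (463, 238, 2)]
-30.45 8 [209.1384725  209.86712657]
-30.45 -11 [204.52625563 220.52901068]
30.45 8 [301.93204444 209.84906978]
30.45 -11 [306.65295444 220.51086773]
```

The trained fingers passed over the pulley: the wrist depth shows the real fingertips at z≈30 with the TCP at 12. So the tips sit about 17 mm behind the reported TCP, not 8 mm ahead of it. The pulley did not move. I'll open fully and go lower in steps, watching depth and force.

>>> {"name": "apply_moves", "arguments": {
  "plan": [
    [[100,0,0,0,0,0,0],[100,0,0,0,0,0,0],[100,0,0,0,0,0,0],[100,-0.05,-0.04,-0.1,-0.001,0.001,0],[100,0,0,-0.2,0,0,0],[100,0,0,-0.2,0,0,0],[100,0,0,-0.1,0,0,0],[100,0,0,0,0,0,0]]
  ]
}}

```text
time_s: 20.87
tcp_pos: [0.4269, 0.1785, -0.0047]
ee_rot: [[-0.01, -1.0, -0.0], [-1.0, 0.01, -0.0], [0.0, 0.0, -1.0]]
wrist_force: [-0.2, 0.3, 0.8]
gripper_width: 1.002
```

```bash
cat >> h.py <<'E'
def tipz(w,s):
    # lowest finger points by depth: tool frame, finger front face x~ +9.5
    R=np.array(s['ee_rot']);L=(cloud(w)-s['tcp_pos'])@R*1000
    h=s['gripper_width']*43.5
    for sg in (-1,1):
        sel=(L[...,0]>6)&(L[...,0]<16)&(L[...,1]*sg>h-1)&(L[...,1]*sg<h+9)&(L[...,2]<0)&(L[...,2]>-60)
        if sel.sum(): print('tip side',sg,'n',sel.sum(),'tool z max pct',np.percentile(L[sel][:,2],[90,95,99]).round(1))
E
python3 - <<'E'
from h import *
w=get('wrist');st();tipz(w,sense())
print(rectz(w,(.428,.178),.02,.04,.05))
save(w,'w13.png')
E
```

```text
t 20.9167 tcp [426.9 178.5  -4.6] yaw_y 179.4 tilt [-0.0001 -0.0001] grip 1.0017492466996676 F [-0.7  0.1 -0.5]
tip side -1 n 1045 tool z max pct [-6.4 -5.9 -5.3]
tip side 1 n 1094 tool z max pct [-6.3 -6.  -5.5]
([array([426.7, 166.2]), array([34. , 59.6]), np.float64(89.1)], array([426.7, 167.1,  26.6]), np.float64(26.0), np.int64(5449))
```

View pics/w13.png

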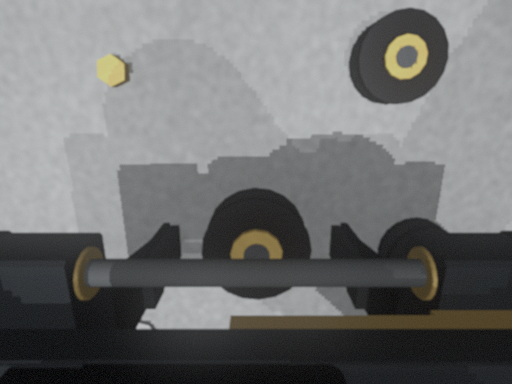

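>>> {"name": "apply_moves", "arguments": {
  "plan": [
    [[100,0,0,-0.12,0,0,0],[100,0,0,-0.15,0,0,0],[100,0,0,-0.05,0,0,0],[100,0,0,0,0,0,0]]
  ]
}}

```text
time_s: 21.25
tcp_pos: [0.4271, 0.1787, -0.0135]
ee_rot: [[-0.01, -1.0, 0.0], [-1.0, 0.01, -0.0], [0.0, -0.0, -1.0]]
wrist_force: [-0.2, 0.1, -0.3]
gripper_width: 1.002
```

```bash

python3 - <<'E'
from h import *
w=get('wrist');st();X=cloud(w)*1000
for v in range(218,262,4):
    print(v,[ (int(X[v,u,0]),int(X[v,u,1]),int(X[v,u,2]))  for u in range(164,190,4)])
E
```

```text
t 21.3 tcp [427.  178.7 -13.4] yaw_y 179.41 tilt [ 0.0001 -0.    ] grip 1.000097340875812 F [ 0.8 -0.1 -0.5]
218 [(480, 165, 1), (477, 165, 1), (475, 165, 2), (472, 165, 2), (470, 165, 1), (468, 165, 1), (466, 165, 1)]
222 [(479, 166, 4), (476, 166, 4), (475, 167, 1), (473, 167, 1), (470, 167, 2), (468, 167, 2), (466, 168, 1)]
226 [(477, 166, 11), (475, 167, 9), (473, 167, 8), (472, 168, 6), (470, 170, 2), (468, 170, 1), (466, 170, 1)]
230 [(475, 166, 16), (475, 168, 12), (472, 168, 12), (471, 169, 10), (471, 172, 2), (468, 172, 2), (466, 172, 2)]
234 [(475, 167, 19), (473, 168, 17), (471, 168, 18), (471, 171, 11), (471, 175, 2), (469, 175, 1), (466, 175, 1)]
238 [(474, 168, 22), (472, 168, 23), (470, 169, 20), (471, 173, 11), (471, 177, 2), (469, 177, 2), (467, 178, 1)]Traceback (most recent call last):
  File "<stdin>", line 4, in <module>
ValueError: cannot convert float NaN to integer
```

>>> {"name": "apply_moves", "arguments": {
  "plan": [
    [[0,0,0,0.02,0,0,0],[0,0,0,0,0,0,0],[0,0,0,0,0,0,0],[0,0,0,0,0,0,0],[0,0,0,0,0,0,0],[0,0,0,0,0,0,0],[0,0,0,0,0,0,0],[0,0,0,0,0,0,0]]
  ]
}}

```text
time_s: 21.97
tcp_pos: [0.4272, 0.1788, -0.0124]
ee_rot: [[-0.01, -1.0, 0.001], [-1.0, 0.01, 0.001], [-0.001, -0.001, -1.0]]
wrist_force: [-0.8, 0.3, 1.1]
gripper_width: 0.677
```

```bash

python3 - <<'E'
from h import *
st();w=get('wrist');st()
E
```

```text
t 21.9667 tcp [427.2 178.8 -12.4] yaw_y 179.4 tilt [0.0008 0.0007] grip 0.6770486644685003 F [-0.8  0.3  1.1]
t 22.0167 tcp [427.2 178.9 -12.5] yaw_y 179.4 tilt [0.0008 0.0007] grip 0.6800440203361758 F [-0.3  0.3 -0.4]
```

>>> {"name": "apply_moves", "arguments": {
  "plan": [
    [[0,0,0,0.5,0,0,0],[0,0,0,1,0,0,0],[0,0.1,0,1,0,0,-0.02],[0,0.5,0.2,1,0,0,-0.025],[0,0.8,0.35,0.8,0,0,-0.025],[0,0.9,0.4,0.3,0,0,-0.025],[0,0.9,0.4,0,0,0,-0.025],[0,0.9,0.4,0,0,0,-0.025],[0,0.9,0.4,0,0,0,-0.025],[0,0.9,0.4,0,0,0,-0.025],[0,0.9,0.4,0,0,0,-0.025],[0,0.6,0.25,0,0,0,-0.015]]
  ]
}}

```text
time_s: 23.02
tcp_pos: [0.6096, 0.2551, 0.1047]
ee_rot: [[-0.257, -0.966, -0.016], [-0.966, 0.257, -0.003], [0.007, 0.015, -1.0]]
wrist_force: [0.2, 0.8, -1.1]
gripper_width: 0.67
```

>>> {"name": "apply_moves", "arguments": {
  "plan": [
    [[0,0.3,0.1,0,0,0,0],[0,0,0,0,0,0,0],[0,0,0,0,0,0,0]]
  ]
}}

```text
time_s: 23.27
tcp_pos: [0.6188, 0.2582, 0.1005]
ee_rot: [[-0.259, -0.966, -0.02], [-0.966, 0.259, -0.005], [0.01, 0.018, -1.0]]
wrist_force: [0.2, -0.0, -1.4]
gripper_width: 0.677
```

```bash

python3 - <<'E'
from h import *
st();w=get('wrist');st();save(w,'w14.png')
E
```

```text
t 23.2667 tcp [618.8 258.2 100.5] yaw_y 164.99 tilt [-0.0198 -0.0051] grip 0.6770404141567707 F [ 0.2 -0.  -1.4]
t 23.3167 tcp [618.5 258.  100.4] yaw_y 164.99 tilt [-0.02   -0.0053] grip 0.6758373301449123 F [-0.2  0.1 -2.2]
```

View pics/w14.png

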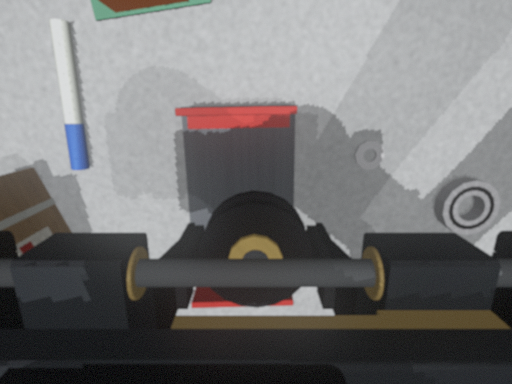

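```bash

python3 - <<'E'
from h import *
w=get('wrist');st();X=cloud(w)
hsv=cv2.cvtColor(w['pixels'],cv2.COLOR_RGB2HSV);H,S,V=cv2.split(hsv)
red=((H<10)|(H>170))&(S>120)&(V>70)
for nm,reg in(('-y',(slice(95,140),slice(160,310))),('+y',(slice(280,315),slice(170,310)))):
    m=np.zeros_like(red);m[reg]=red[reg];P=X[m]
    print(nm,m.sum(),np.nanpercentile(P[:,2],[2,20,50,80,98]).round(4))
    Q=P[np.abs(P[:,2]-np.nanpercentile(P[:,2],90))<.003]
    print('  top rect',cv2.minAreaRect((Q[:,:2]*1000).astype(np.float32)))
# base sides z=.004
e=[];f=[]
g=cv2.GaussianBlur(cv2.cvtColor(w['pixels'],cv2.COLOR_RGB2GRAY),(3,3),0).astype(float)
for v in range(140,190,4):
    d=np.diff(g[v,170:205]);e.append((170+np.argmin(d)+.5,v))
    d=np.diff(g[v,280:305]);f.append((280+np.argmax(d)+.5,v))
print(e[::4],f[::4])
mid=(plane(w,e,.004)+plane(w,f,.004))/2*1000
E=plane(w,e,.004)*1000;F=plane(w,f,.004)*1000
th=np.radians(-14.1);ux=np.array([np.cos(th),np.sin(th)]);uy=np.array([-ux[1],ux[0]])
for A in(E,F):
    vx,vy,x,y=cv2.fitLine(A[:,:2].astype(np.float32),2,0,.01,.01).ravel();print('side',np.degrees(np.arctan2(vy,vx)),'x off from (633.2,264.5):',((A[:,:2]-[633.2,264.5])@ux).mean())
E
```

```text
t 23.3667 tcp [618.3 258.  100.8] yaw_y 165.01 tilt [-0.0198 -0.0053] grip 0.6753751971106344 F [-0.5  0.7 -1.4]
-y 2189 [0.0051 0.0062 0.0072 0.0507 0.0518]
  top rect ((613.0614013671875, 185.1309356689453), (5.552255630493164, 87.49124145507812), 75.94873046875)
+y 639 [0.0302 0.0405 0.0497 0.0511 0.138 ]
  top rect ((653.1450805664062, 343.17669677734375), (6.3610100746154785, 87.1016616821289), 75.7375259399414)
[(np.float64(173.5), 140), (np.float64(183.5), 156), (np.float64(185.5), 172), (np.float64(186.5), 188)] [(np.float64(293.5), 140), (np.float64(293.5), 156), (np.float64(293.5), 172), (np.float64(293.5), 188)]
side 77.85072 x off from (633.2,264.5): 56.27400695995138
side 76.69179 x off from (633.2,264.5): -50.01176392897683
```

>>> {"name": "apply_moves", "arguments": {
  "plan": [
    [[0,0.3,0.15,0,0.005,-0.02,0.015],[0,0.25,0.1,-0.3,0,0,0],[0,0,0,-0.7,0,0,0],[0,0,0,-0.7,0,0,0],[0,0,0,-0.5,0,0,0],[0,0,0,-0.2,0,0,0],[0,0,0,0,0,0,0],[0,0,0,0,0,0,0]]
  ]
}}

```text
time_s: 24.03
tcp_pos: [0.6323, 0.2652, 0.0398]
ee_rot: [[-0.24, -0.971, 0.006], [-0.971, 0.24, 0.002], [-0.004, -0.005, -1.0]]
wrist_force: [0.0, -0.5, -1.2]
gripper_width: 0.675
```

```bash

python3 - <<'E'
from h import *
st()
E
```

```text
t 24.0333 tcp [632.3 265.2  39.8] yaw_y 166.13 tilt [0.006  0.0022] grip 0.6754997910331135 F [ 0.  -0.5 -1.2]
```

>>> {"name": "apply_moves", "arguments": {
  "plan": [
    [[0,0.03,-0.03,-0.2,-0.002,0.006,-0.004],[0,0,0,-0.5,0,0,0],[0,0,0,-0.4,0,0,0],[0,0,0,-0.3,0,0,0],[0,0,0,-0.1,0,0,0],[0,0,0,0,0,0,0],[0,0,0,0,0,0,0]]
  ]
}}

```text
time_s: 24.62
tcp_pos: [0.6344, 0.2651, 0.0005]
ee_rot: [[-0.244, -0.97, 0.003], [-0.97, 0.244, 0.002], [-0.003, -0.002, -1.0]]
wrist_force: [-0.0, -0.3, -1.9]
gripper_width: 0.677
```

```bash

python3 - <<'E'
from h import *
st()
E
```

```text
t 24.6167 tcp [6.344e+02 2.651e+02 5.000e-01] yaw_y 165.9 tilt [0.003  0.0019] grip 0.6766278773836736 F [-0.  -0.3 -1.9]
```

>>> {"name": "apply_moves", "arguments": {
  "plan": [
    [[0,-0.05,-0.03,-0.1,-0.002,0.003,0],[0,0,0,-0.12,0,0,0],[0,0,0,-0.06,0,0,0],[0,0,0,0,0,0,0],[0,0,0,0,0,0,0]]
  ]
}}

```text
time_s: 25.03
tcp_pos: [0.6337, 0.2647, -0.0061]
ee_rot: [[-0.243, -0.97, 0.002], [-0.97, 0.243, 0.001], [-0.001, -0.001, -1.0]]
wrist_force: [0.9, -0.5, -1.6]
gripper_width: 0.679
```

```bash

python3 - <<'E'
from h import *
st()
E
```

```text
t 25.0333 tcp [633.7 264.7  -6.1] yaw_y 165.92 tilt [0.0015 0.0007] grip 0.6792610150690491 F [ 0.9 -0.5 -1.6]
```

>>> {"name": "apply_moves", "arguments": {
  "plan": [
    [[0,-0.03,-0.02,-0.06,0,0.001,0],[0,0,0,-0.05,0,0,0],[0,0,0,0,0,0,0],[0,0,0,0,0,0,0]]
  ]
}}

```text
time_s: 25.37
tcp_pos: [0.6333, 0.2644, -0.0082]
ee_rot: [[-0.243, -0.97, 0.002], [-0.97, 0.243, 0.001], [-0.002, -0.001, -1.0]]
wrist_force: [0.9, -0.5, -2.2]
gripper_width: 0.675
```

```bash

python3 - <<'E'
from h import *
st()
E
```

```text
t 25.3667 tcp [633.3 264.4  -8.2] yaw_y 165.93 tilt [0.0017 0.0015] grip 0.6745820729902966 F [ 0.9 -0.5 -2.2]
```

Release and rise.

>>> {"name": "apply_moves", "arguments": {
  "plan": [
    [[0,0,0,-0.02,0,0,0],[100,0,0,0,0,0,0],[100,0,0,0,0,0,0],[100,0,0,0,0,0,0],[100,0,0,0,0,0,0],[100,0,0,0.3,0,0,0],[100,0,0,0.7,0,0,0],[100,0,0,1,0,0,0],[100,0,0,1,0,0,0],[100,0,0,1,0,0,0],[100,0,0,0.5,0,0,0],[100,0,0,0,0,0,0]]
  ]
}}

```text
time_s: 26.37
tcp_pos: [0.6341, 0.2641, 0.1127]
ee_rot: [[-0.242, -0.97, 0.005], [-0.97, 0.242, 0.001], [-0.002, -0.005, -1.0]]
wrist_force: [0.8, 0.0, 0.1]
gripper_width: 0.997
```

```bash

python3 - <<'E'
from h import *
st();w=get('wrist');save(w,'w15.png');print(rectz(w,(.633,.264),.022,.04,.045))
hsv=cv2.cvtColor(w['pixels'],cv2.COLOR_RGB2HSV);H,S,V=cv2.split(hsv);X=cloud(w)
red=((H<10)|(H>170))&(S>120)&(V>70)&(X[...,2]>.044)&(X[...,2]<.056)
n,l,s,c=cv2.connectedComponentsWithStats(red.astype(np.uint8))
for i in range(1,n):
    if s[i,4]>100: P=X[l==i];print(s[i],cv2.minAreaRect((P[:,:2]*1000).astype(np.float32)))
E
```

```text
t 26.3667 tcp [634.1 264.1 112.7] yaw_y 165.99 tilt [0.0049 0.0012] grip 0.9969703389808638 F [0.8 0.  0.1]
([array([634.3, 264.7]), array([59.4, 59.1]), np.float64(33.3)], array([633.9, 263.4,  30.6]), np.float64(30.0), np.int64(3330))
[200  93 116   8 893] ((613.1871337890625, 185.32777404785156), (5.108152866363525, 87.68219757080078), 75.93125915527344)
```

View pics/w15.png

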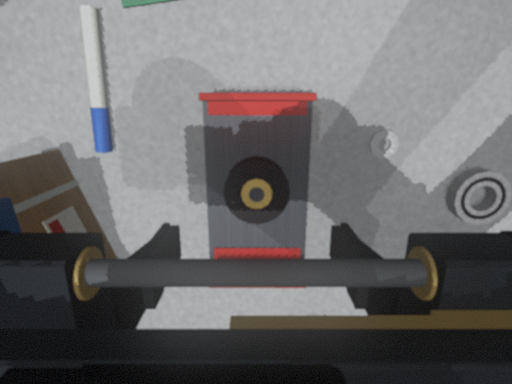

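>>> {"name": "apply_moves", "arguments": {
  "plan": [
    [[100,-0.4,0.1,0.3,0,0,0],[100,-0.85,0.25,0.3,0,0,0.018],[100,-0.85,0.25,0.1,0,0,0.018],[100,-0.85,0.25,0,0,0,0.018],[100,-0.85,0.25,0,0,0,0.018],[100,-0.85,0.25,0,0,0,0.018],[100,-0.85,0.25,0,0,0,0.018],[100,-0.85,0.25,0,0,0,0.018],[100,-0.85,0.25,0,0,0,0.018],[100,-0.6,0.2,0,0,0,0.018],[100,-0.3,0.1,0,0,0,0],[100,0,0,0,0,0,0]]
  ]
}}

```text
time_s: 27.42
tcp_pos: [0.4095, 0.3182, 0.1189]
ee_rot: [[-0.078, -0.997, -0.015], [-0.997, 0.078, -0.016], [0.017, 0.014, -1.0]]
wrist_force: [0.4, -0.4, 0.8]
gripper_width: 0.998
```

```bash

python3 - <<'E'
from h import *
st();w=get('wrist');save(w,'w16.png');st();print(rectz(w,(.4285,.325),.011,.025,.045))
for d in recognise('big_bearing_mid',w):
    print(d['score'],(w['R'].T@(np.array(d['at'])-w['t'])).round(4))
E
```

```text
t 27.4167 tcp [409.5 318.2 118.9] yaw_y 175.51 tilt [-0.015  -0.0159] grip 0.9982745355618168 F [ 0.4 -0.4  0.8]
t 27.4667 tcp [410.1 318.2 118.9] yaw_y 175.49 tilt [-0.0148 -0.0158] grip 0.9987029078039991 F [-0.3  0.1  0.5]
([array([428. , 325.3]), array([52.9, 51.9]), np.float64(73.4)], array([428. , 324.5,  16.9]), np.float64(17.0), np.int64(1790))
0.92 [0.4275 0.3239 0.0142]
```

View pics/w16.png

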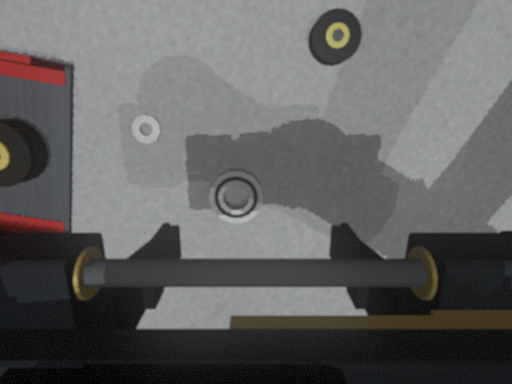

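>>> {"name": "apply_moves", "arguments": {
  "plan": [
    [[100,0.35,0.14,0,0.016,-0.015,0],[100,0.3,0.14,-0.4,0,0,0],[100,0,0,-0.8,0,0,0],[100,0,0,-0.8,0,0,0],[100,0,0,-0.6,0,0,0],[100,0,0,-0.3,0,0,0],[100,0,0,0,0,0,0],[100,0,0,0,0,0,0]]
  ]
}}

```text
time_s: 28.18
tcp_pos: [0.4382, 0.3255, 0.0399]
ee_rot: [[-0.089, -0.996, 0.006], [-0.996, 0.089, 0.004], [-0.005, -0.006, -1.0]]
wrist_force: [0.6, -1.1, 0.1]
gripper_width: 1.0
```

```bash

python3 - <<'E'
from h import *
st()
E
```

```text
t 28.1833 tcp [438.2 325.5  39.9] yaw_y 174.91 tilt [0.0065 0.0043] grip 1.0002320966833829 F [ 0.6 -1.1  0.1]
```

>>> {"name": "apply_moves", "arguments": {
  "plan": [
    [[100,-0.4,0,-0.2,-0.004,0.006,0],[100,0,0,-0.5,0,0,0],[100,0,0,-0.5,0,0,0],[100,0,0,-0.3,0,0,0],[100,0,0,-0.1,0,0,0],[100,0,0,0,0,0,0],[100,0,0,0,0,0,0]]
  ]
}}

```text
time_s: 28.77
tcp_pos: [0.4291, 0.3283, 0.0017]
ee_rot: [[-0.09, -0.996, 0.005], [-0.996, 0.09, 0.007], [-0.007, -0.005, -1.0]]
wrist_force: [-0.7, -0.9, 0.2]
gripper_width: 1.002
```

```bash

python3 - <<'E'
from h import *
st()
E
```

```text
t 28.7667 tcp [429.1 328.3   1.7] yaw_y 174.86 tilt [0.0052 0.0067] grip 1.0022055568642505 F [-0.7 -0.9  0.2]
```

>>> {"name": "apply_moves", "arguments": {
  "plan": [
    [[100,-0.04,-0.14,-0.15,-0.007,0.005,0],[100,0,0,-0.2,0,0,0],[100,0,0,-0.15,0,0,0],[100,0,0,0,0,0,0],[100,0,0,0,0,0,0]]
  ]
}}

```text
time_s: 29.18
tcp_pos: [0.4289, 0.3257, -0.0099]
ee_rot: [[-0.089, -0.996, 0.002], [-0.996, 0.089, 0.002], [-0.003, -0.002, -1.0]]
wrist_force: [-0.1, -0.8, 0.1]
gripper_width: 1.0
```

```bash

python3 - <<'E'
from h import *
st()
E
```

```text
t 29.1833 tcp [428.9 325.7  -9.9] yaw_y 174.88 tilt [0.0023 0.0023] grip 0.9996025401680189 F [-0.1 -0.8  0.1]
```

>>> {"name": "apply_moves", "arguments": {
  "plan": [
    [[100,-0.02,-0.03,-0.08,-0.002,0.002,0],[100,0,0,-0.04,0,0,0],[100,0,0,0,0,0,0],[0,0,0,0,0,0,0],[0,0,0,0,0,0,0],[0,0,0,0,0,0,0],[0,0,0,0,0,0,0],[0,0,0,0,0,0,0],[0,0,0,0,0,0,0],[0,0,0,0,0,0,0],[0,0,0,0,0,0,0]]
  ]
}}

```text
time_s: 30.1
tcp_pos: [0.4285, 0.3251, -0.0129]
ee_rot: [[-0.089, -0.996, 0.0], [-0.996, 0.089, 0.001], [-0.001, -0.0, -1.0]]
wrist_force: [1.3, -0.1, -0.8]
gripper_width: 0.598
```

```bash

python3 - <<'E'
from h import *
st();t=get('top');s=get('scene');st()
for k in (t,s):
    hsv=cv2.cvtColor(k['pixels'],cv2.COLOR_RGB2HSV);H,S,V=cv2.split(hsv)
    m=((S<40)&(V>150)).astype(np.uint8);uv=proj(k,[.645,-.023,.003]).astype(int)
    mm=np.zeros_like(m);cv2.circle(mm,tuple(int(a) for a in uv),30,1,-1)
    G=(H>40)&(H<90)&(S>60);g=np.where(G&(cv2.dilate(mm,np.ones((40,40)))>0))
    n,l,ss,c=cv2.connectedComponentsWithStats(m&mm);i=1+np.argmax(ss[1:,4])
    v,u=np.where(l==i);P=plane(k,np.c_[u,v],.003)[:,:2]*1000;(x,y),r=cv2.minEnclosingCircle(P.astype(np.float32));print('spot',P.mean(0),(x,y),r,cv2.minAreaRect(P.astype(np.float32))[0])
    Gp=plane(k,np.c_[g[1],g[0]],.003)[:,:2]*1000;print('green',cv2.minAreaRect(Gp.astype(np.float32)))
E
```

```text
t 30.1 tcp [428.5 325.1 -12.9] yaw_y 174.87 tilt [0.0005 0.0007] grip 0.5978233038869916 F [ 1.3 -0.1 -0.8]
t 30.2 tcp [428.5 325.  -12.9] yaw_y 174.87 tilt [0.0004 0.0006] grip 0.5973516009167947 F [ 0.1  0.1 -0.1]
spot [648.2952398  -43.95327358] (645.8675537109375, -22.478788375854492) 74.90070343017578 (645.1646118164062, -32.13677978515625)
green ((648.4772338867188, 13.072128295898438), (159.4945831298828, 95.50164031982422), 83.31494140625)
spot [635.7183026  -41.47153745] (640.823974609375, -21.77328872680664) 77.49164581298828 (638.3099975585938, -31.13140106201172)
green ((649.55224609375, 13.133834838867188), (157.6051025390625, 95.16812133789062), 83.13945770263672)
```

>>> {"name": "apply_moves", "arguments": {
  "plan": [
    [[0,0,0,0.5,0,0,0],[0,0,0,1,0,0,0],[0,0,-0.1,1,0,0,0],[0,0.3,-0.6,1,0,0,0],[0,0.55,-0.95,0.9,0,0,0],[0,0.6,-0.95,0.4,0,0,0],[0,0.6,-0.95,0.1,0,0,0],[0,0.6,-0.95,0,0,0,0],[0,0.6,-0.95,0,0,0,0],[0,0.6,-0.95,0,0,0,0],[0,0.6,-0.95,0,0,0,0],[0,0.6,-0.95,0,0,0,0]]
  ]
}}

```text
time_s: 31.2
tcp_pos: [0.5534, 0.1096, 0.1129]
ee_rot: [[-0.08, -0.997, -0.003], [-0.997, 0.08, -0.004], [0.004, 0.003, -1.0]]
wrist_force: [0.3, 0.5, -2.0]
gripper_width: 0.595
```

```bash

python3 - <<'E'
from h import *
st()
E
```

```text
t 31.2 tcp [553.4 109.6 112.9] yaw_y 175.41 tilt [-0.0033 -0.0037] grip 0.5947391047963089 F [ 0.3  0.5 -2. ]
```

>>> {"name": "apply_moves", "arguments": {
  "plan": [
    [[0,0.6,-0.9,0,0,0,-0.01],[0,0.6,-0.9,0,0,0,-0.01],[0,0.6,-0.9,0,0,0,-0.01],[0,0.6,-0.9,0,0,0,-0.01],[0,0.55,-0.75,0,0,0,0],[0,0.3,-0.4,0,0,0,0],[0,0,0,0,0,0,0],[0,0,0,0,0,0,0]]
  ]
}}

```text
time_s: 31.87
tcp_pos: [0.6359, -0.0214, 0.1077]
ee_rot: [[-0.131, -0.991, -0.013], [-0.991, 0.131, -0.004], [0.006, 0.012, -1.0]]
wrist_force: [-0.1, 0.1, -1.4]
gripper_width: 0.598
```

```bash

python3 - <<'E'
from h import *
st();w=get('wrist');st();save(w,'w17.png')
E
```

```text
t 31.8667 tcp [635.9 -21.4 107.7] yaw_y 172.48 tilt [-0.0128 -0.0039] grip 0.5977854321089967 F [-0.1  0.1 -1.4]
t 31.9167 tcp [635.6 -21.1 107.6] yaw_y 172.52 tilt [-0.013 -0.004] grip 0.5951667596021101 F [ 0.1 -0.3 -0.5]
```

View pics/w17.png

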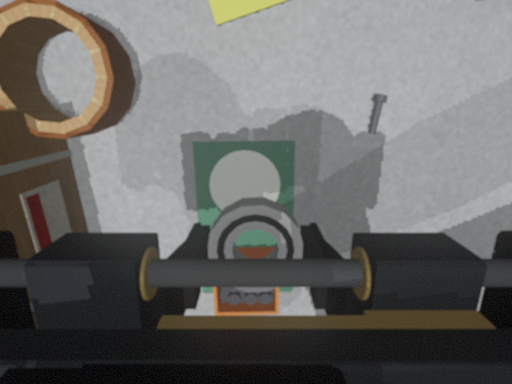

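```bash

python3 - <<'E'
from h import *
from scipy.optimize import least_squares
w=get('wrist');st();s=sense();hsv=cv2.cvtColor(w['pixels'],cv2.COLOR_RGB2HSV);H,S,V=cv2.split(hsv)
print(hsv[175,245],hsv[160,200],hsv[215,255])
m=((S<60)&(V>90));
pts=[]
for u in range(214,276,2):
    c=np.where(m[145:200,u])[0]
    if len(c)and c[0]>0: pts.append((u,145+c[0]-.5))
for v in range(165,192,2):
    c=np.where(m[v,202:288])[0]
    if len(c): pts.append((202+c[0]-.5,v));pts.append((202+c[-1]+.5,v))
P=plane(w,pts,.003)[:,:2]*1000
f=least_squares(lambda p:np.hypot(*(P-p[:2]).T)-p[2],[645,-23,34],loss='soft_l1');print('spot',f.x,np.sqrt(np.mean(f.fun**2)))
f=least_squares(lambda p:np.hypot(*(P-p[:2]).T)-34,[645,-23],loss='soft_l1');print('spot r34',f.x)
# bearing top ring in tool frame via depth: L z about
R=np.array(s['ee_rot']);L=(cloud(w)-s['tcp_pos'])@R*1000
sel=(L[...,2]<-24)&(L[...,2]>-36)&(np.hypot(L[...,0],L[...,1])<32)&(np.abs(L[...,1])<25)
print(sel.sum(),np.median(L[sel],0),L[sel].max(0))
Q=L[sel];e=[]
for y in range(-18,19,3):
    q=Q[np.abs(Q[:,1]-y)<1.5]
    if len(q): e.append((np.percentile(q[:,0],99),y))
e=np.array(e);f=least_squares(lambda p:np.hypot(*(e-p).T)-26,[0,0]);print('bearing ctr in tool',f.x,f.fun.round(1))
E
```

```text
t 31.9667 tcp [635.5 -20.5 107.9] yaw_y 172.57 tilt [-0.0127 -0.004 ] grip 0.595270017581237 F [ 0.9 -0.6 -1.9]
[ 50   5 150] [ 74  66 101] [90  4 63]
spot [644.89810084 -23.97756446  35.61594718] 1.5216696598678465
spot r34 [644.57726057 -25.88027835]
3441 [ 1.27487430e+01  2.20869914e-02 -2.94887146e+01] [ 26.65497238  24.99708761 -24.01227105]
bearing ctr in tool [ 0.77571912 -0.62930019] [ 0.5 -0.2 -0.   0.4 -0.2 -0.3 -0.3 -0.  -0.  -0.2 -0.   0.5  0.2]
```

>>> {"name": "apply_moves", "arguments": {
  "plan": [
    [[0,0.37,-0.13,0,0.004,-0.013,0],[0,0,0,-0.4,0,0,0],[0,0,0,-0.7,0,0,0],[0,0,0,-0.8,0,0,0],[0,0,0,-0.7,0,0,0],[0,0,0,-0.4,0,0,0],[0,0,0,-0.1,0,0,0],[0,0,0,0,0,0,0],[0,0,0,0,0,0,0]]
  ]
}}

```text
time_s: 32.72
tcp_pos: [0.6443, -0.017, 0.0273]
ee_rot: [[-0.12, -0.993, 0.005], [-0.993, 0.12, 0.002], [-0.003, -0.005, -1.0]]
wrist_force: [-0.7, 0.3, -0.4]
gripper_width: 0.594
```

```bash

python3 - <<'E'
from h import *
st()
E
```

```text
t 32.7167 tcp [644.3 -17.   27.3] yaw_y 173.12 tilt [0.0051 0.0021] grip 0.593804707846379 F [-0.7  0.3 -0.4]
```

>>> {"name": "apply_moves", "arguments": {
  "plan": [
    [[0,0.02,-0.26,0,-0.002,0.005,0],[0,0,0,-0.3,0,0,0],[0,0,0,-0.4,0,0,0],[0,0,0,-0.25,0,0,0],[0,0,0,0,0,0,0],[0,0,0,0,0,0,0]]
  ]
}}

```text
time_s: 33.22
tcp_pos: [0.6474, -0.024, 0.0047]
ee_rot: [[-0.119, -0.993, 0.007], [-0.993, 0.119, 0.001], [-0.002, -0.006, -1.0]]
wrist_force: [0.3, -0.5, -0.6]
gripper_width: 0.599
```

```bash

python3 - <<'E'
from h import *
st()
E
```

```text
t 33.2167 tcp [647.4 -24.    4.7] yaw_y 173.14 tilt [0.0066 0.0008] grip 0.5993106577862569 F [ 0.3 -0.5 -0.6]
```

>>> {"name": "apply_moves", "arguments": {
  "plan": [
    [[0,-0.12,0.02,-0.1,-0.001,0.007,0],[0,0,0,-0.2,0,0,0],[0,0,0,-0.14,0,0,0],[0,0,0,0,0,0,0],[0,0,0,0,0,0,0]]
  ]
}}

```text
time_s: 33.63
tcp_pos: [0.6442, -0.0234, -0.0074]
ee_rot: [[-0.119, -0.993, -0.001], [-0.993, 0.119, -0.0], [0.0, 0.001, -1.0]]
wrist_force: [-0.4, 0.3, -1.7]
gripper_width: 0.596
```

```bash

python3 - <<'E'
from h import *
st()
E
```

```text
t 33.6333 tcp [644.2 -23.4  -7.4] yaw_y 173.15 tilt [-0.001  -0.0004] grip 0.5964552259490231 F [-0.4  0.3 -1.7]
```

>>> {"name": "apply_moves", "arguments": {
  "plan": [
    [[0,0.02,0,-0.06,0,0,0],[0,0,0,-0.04,0,0,0],[0,0,0,0,0,0,0],[0,0,0,0,0,0,0]]
  ]
}}

```text
time_s: 33.97
tcp_pos: [0.6452, -0.0232, -0.0097]
ee_rot: [[-0.119, -0.993, 0.0], [-0.993, 0.119, -0.0], [0.0, -0.0, -1.0]]
wrist_force: [0.6, 0.2, -0.8]
gripper_width: 0.592
```

```bash

python3 - <<'E'
from h import *
st()
E
```

```text
t 33.9667 tcp [645.2 -23.2  -9.7] yaw_y 173.17 tilt [ 0.0001 -0.0003] grip 0.5917932062922515 F [ 0.6  0.2 -0.8]
```

>>> {"name": "apply_moves", "arguments": {
  "plan": [
    [[100,0,0,0,0,0,0],[100,0,0,0,0,0,0],[100,0,0,0,0,0,0],[100,0,0,0,0,0,0],[100,0,0,0,0,0,0],[100,0,0,0.3,0,0,0],[100,0,0,0.7,0,0,0],[100,0,0,1,0,0,0],[100,0,0,1,0,0,0],[100,0,0,0.8,0,0,0],[100,0,0,0.5,0,0,0],[100,0,0,0,0,0,0]]
  ]
}}

```text
time_s: 34.97
tcp_pos: [0.6456, -0.0238, 0.1066]
ee_rot: [[-0.118, -0.993, 0.003], [-0.993, 0.118, -0.001], [0.001, -0.003, -1.0]]
wrist_force: [1.2, -0.9, -0.4]
gripper_width: 1.003
```

```bash

python3 - <<'E'
from h import *
from scipy.optimize import least_squares
st();w=get('wrist');save(w,'w18.png');print('bearing',rectz(w,(.645,-.0235),.013,.028,.035))
E
```

```text
t 34.9667 tcp [645.6 -23.8 106.6] yaw_y 173.22 tilt [ 0.0026 -0.0015] grip 1.0033445221580957 F [ 1.2 -0.9 -0.4]
bearing ([array([645.9, -23.1]), array([52.1, 52.4]), np.float64(85.4)], array([645.9, -23.8,  19.8]), np.float64(20.0), np.int64(2035))
```

View pics/w18.png

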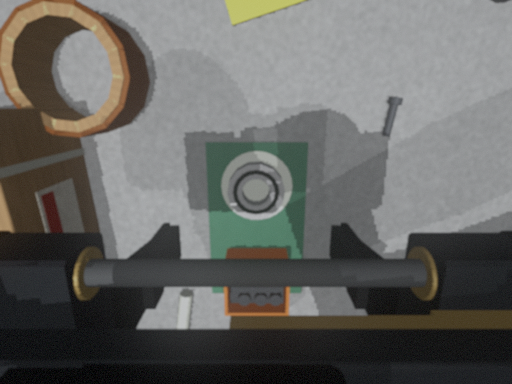

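```bash

python3 - <<'E'
from h import *
from scipy.optimize import least_squares
w=get('wrist');hsv=cv2.cvtColor(w['pixels'],cv2.COLOR_RGB2HSV);H,S,V=cv2.split(hsv)
g=((H>50)&(H<90)&(S>45)).astype(np.uint8)
c=np.array([257,187]);pts=[]
for a in np.radians(np.arange(0,360,6)):
    for r in np.arange(60,20,-.25):
        u,v=c+r*np.array([np.cos(a),np.sin(a)])
        if v>226: break
        if r<48 and not g[int(round(v)),int(round(u))]: pts.append((u,v));break
P=plane(w,pts,.003)[:,:2]*1000
f=least_squares(lambda p:np.hypot(*(P-p[:2]).T)-p[2],[645,-23,34],loss='soft_l1');print('spot',f.x,len(pts),np.std(f.fun))
X=cloud(w);r=rectz(w,(.645,-.0235),.013,.028,.035);print(r)
t=get('top');s=get('scene');save(t,'t18.png');save(s,'s18.png')
for k in (t,s): print(rectz(k,(.645,-.0235),.013,.028,.035)[0])
E
```

```text
spot [644.58558726 -24.35233881  35.17019828] 43 3.8706723143941604
([array([646.1, -22.7]), array([52.6, 52.1]), np.float64(84.7)], array([645.9, -23.9,  19.8]), np.float64(20.0), np.int64(2052))
[array([657.3, -23.7]), array([44.2, 28.6]), np.float64(82.4)]
[array([656.8, -31.6]), array([52. , 25.2]), np.float64(43.4)]
```

>>> {"name": "apply_moves", "arguments": {
  "plan": [
    [[100,-0.5,0,0.6,0,0,0],[100,-0.9,0,1,0,0,0],[100,-0.9,0,1,0,0,0],[100,-0.9,-0.3,0.6,0,0,0],[100,-0.9,-0.6,0,0,0,0],[100,-0.9,-0.9,0,0,0,0],[100,-0.9,-0.9,0,0,0,0],[100,-0.8,-0.9,0,0,0,0],[100,-0.5,-0.9,0,0,0,0],[100,-0.3,-0.9,0,0,0,0],[100,-0.2,-0.9,0,0,0,0],[100,-0.2,-0.9,0,0,0,0]]
  ]
}}

```text
time_s: 36.17
tcp_pos: [0.4251, -0.2066, 0.1643]
ee_rot: [[-0.112, -0.993, -0.044], [-0.994, 0.112, -0.004], [0.009, 0.043, -0.999]]
wrist_force: [0.7, 0.5, -0.9]
gripper_width: 0.997
```

>>> {"name": "apply_moves", "arguments": {
  "plan": [
    [[100,-0.2,-0.9,0,0,0,0],[100,-0.2,-0.9,0,0,0,0],[100,-0.2,-0.9,0,0,0,0],[100,-0.2,-0.9,0,0,0,0],[100,-0.2,-0.9,0,0,0,0],[100,-0.2,-0.9,0,0,0,0],[100,-0.2,-0.9,0,0,0,0],[100,-0.2,-0.9,0,0,0,0],[100,-0.1,-0.5,0,0,0,0],[100,0,0,0,0,0,0],[100,0,0,0,0,0,0]]
  ]
}}

```text
time_s: 37.08
tcp_pos: [0.3691, -0.4077, 0.1477]
ee_rot: [[-0.119, -0.99, -0.074], [-0.993, 0.118, 0.012], [-0.003, 0.075, -0.997]]
wrist_force: [0.3, 0.1, -0.5]
gripper_width: 1.002
```

```bash

python3 - <<'E'
from h import *
st()
for n in ('top','scene'):
    k=get(n);save(k,n+'20.png');print(n)
    for nm,p,a,b,r in [('blue',(.6145,-.237),.08,.1,.07),('pulley',(.6335,.2645),.024,.04,.045),('bearing',(.645,-.0235),.012,.028,.035),('small',(.427,-.172),.006,.02,.03)]:
        q=rectz(k,p,a,b,r);print(nm,q[0],q[2])
    hsv=cv2.cvtColor(k['pixels'],cv2.COLOR_RGB2HSV);H,S,V=cv2.split(hsv);X=cloud(k)
    m=(H>22)&(H<36)&(S>150);v,u=np.where(m);P=plane(k,np.c_[u,v],.003)[:,:2]*1000;P=P[np.hypot(*(P-[613.5,-237]).T)<90];print('mat',cv2.minAreaRect(P.astype(np.float32)))
    G=(H>40)&(H<95)&(S>60);v,u=np.where(G);P=plane(k,np.c_[u,v],.003)[:,:2]*1000;P=P[np.hypot(*(P-[648,13]).T)<110];(cx,cy),sz,a=cv2.minAreaRect(P.astype(np.float32));print('green',cx,cy,sz,a)
E
```

```text
t 37.0833 tcp [ 369.1 -407.7  147.7] yaw_y 173.19 tilt [-0.0744  0.012 ] grip 1.002398063593035 F [ 0.3  0.1 -0.5]
top
blue [array([ 615.2, -236.7]), array([61.6, 81.5]), np.float64(10.4)] 88.7
pulley [array([633.3, 263.7]), array([58.5, 58.7]), np.float64(89.1)] 28.8
bearing [array([644.8, -22.9]), array([51.6, 51.8]), np.float64(73.3)] 18.6
small [array([ 424.9, -173. ]), array([33.3, 30.9]), np.float64(88.7)] 11.6
mat ((612.9420166015625, -237.27288818359375), (93.20999908447266, 128.72010803222656), 9.824943542480469)
green 648.4739379882812 13.044021606445312 (159.55120849609375, 95.50164031982422) 83.31494140625
scene
blue [array([ 616.8, -235.2]), array([61.8, 80. ]), np.float64(9.6)] 87.4
pulley [array([636.1, 265.6]), array([58.2, 59.2]), np.float64(12.1)] 27.8
bearing [array([647.8, -20.9]), array([49.9, 52.3]), np.float64(67.8)] 17.5
small [array([ 428.3, -171.5]), array([31.6, 33.6]), np.float64(72.2)] 10.4
mat ((614.1519165039062, -235.96575927734375), (94.73281860351562, 128.84181213378906), 9.721159934997559)
green 649.6898803710938 14.277748107910156 (159.909423828125, 95.16812133789062) 83.13945770263672
```

View pics/top20.png

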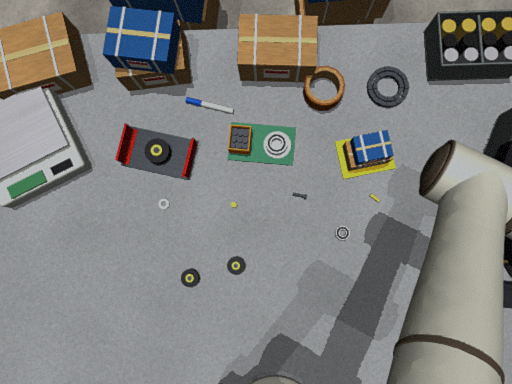

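View pics/scene20.png

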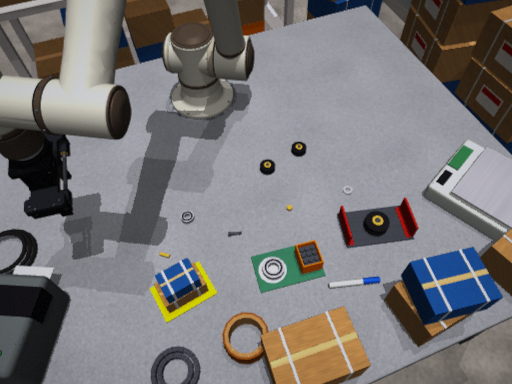

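```bash
python3 -c "
from station import *
print(finish_job())"
```

```text
the job is handed in; nothing more can be done
None
```

The order is laid out and the job was handed in at about 37 s of the 99 s allowed, with the arm clear of everything. `finish_job` gives no verdict, so the figures below are my own camera checks.

| Item | Where it is | Last check |
|---|---|---|
| Brown carton | Centred on the yellow mat, long side along the mat's | About 1 mm off centre, aligned within about 0.5° |
| Blue carton | Squarely on the brown one | About 2 mm off the mat centre, aligned within about 0.5° |
| Black pulley (the largest) | Midway between the bookends, brass hub up | About 1 mm off by the wrist and top cameras |
| Large bearing | On the white spot, to the right of the orange bin | About 2 mm off centre |
| Small bearing | Not touched | Within about 2 mm of its first reading in each camera |

**Gripper mismatch:** the real fingertips sit about 17 mm behind the reported TCP, where the text says 8 mm ahead. My first attempt on the pulley therefore closed just above it. The pulley did not move, and I gripped it properly after going about 25 mm lower. I used that lower height for the bearing too.

**Camera disagreement:** the scene camera and the top camera differ by 1 to 4 mm from each other. In its last reading the scene camera put the bearing about 3 mm off the spot and the pulley about 3 mm off its centre. I took values between the two and checked them with the wrist camera.

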